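Slip test: match three test sleds to the ramps by drag

ROBOT

A 6-joint arm with a two-finger parallel gripper is mounted at the origin on the work surface. World frame = base frame: x ahead of the robot, y to its left, z up, the work surface at z = 0. Lengths are in m, angles in degrees, forces in N, time in s.
With the tool pointing down it reaches from about 0.25 to 0.725 m from the base axis. Payload 9.7 kg.
Tool frame: the origin (TCP) lies between the finger pads; the fingertips stand 11 mm ahead of it and the grasp point (between the pads) lies 8 mm behind it; z points along the fingers, y is the direction in which the jaws open and shut (so a half turn about z gives the same grasp; the last joint's range is limited). The gripper opens to 85 mm and grips with 20 to 120 N. Pads are 22 mm wide; open, the fingers measure 114 mm over their backs; the gripper's body (76 mm by 85 mm) begins 54 mm behind the grasp point. The pads swing forward as they close: fully open they stand 13 mm farther back than shut.
Start: joints at [-64.515, 4.979, 10.078, 95.1, 0, 90], TCP at [0.237, -0.496, 0.204] pointing down, gripper open.
Joint ranges: [-179.16, 179.16], [-48.56, 103.87], [-65.8, 70.77], [-126.05, 130.52], [-82.76, 87.17], [-180, 180]. Speed limits (degrees/s): [127.2, 127.2, 147.25, 180, 180, 180].

INTERFACE

Orientations are given as [roll, pitch, yaw] about the fixed x, y, z axes, in that order (R = Rz(yaw) Ry(pitch) Rx(roll)).
In Python, from workcell import bot gives the robot as it stands.
- The arm moves only by the tool play_rows, never from a script. Its argument "targets" is a list of rows, each an object of numbers: "fingers": the gripper command: -1 is shut, 1 is fully open, values between are in proportion; "x", "y", "z": the shift along the tool's x, y, z in m; "wx", "wy", "wz": the turn, a rotation vector about the tool's x, y, z in degrees. In form: [{"fingers": .., "x": .., "y": .., "z": .., "wx": .., "wy": .., "wz": ..}, ...]. A call has 1 to 20 rows; each row is the pose to reach, as a shift and turn from the pose commanded when the call began, along the tool's axes at that moment; what a row does not reach only later rows make up. A row lasts 1/12 s, in which the tool goes at most 41.7 mm and 7.16 degrees, less where a joint would pass 70% of its speed; a pose out of reach is approached as far as the arm can. A call with a gripper value outside its range is refused whole. The fingers move at their own pace and stop on an object; "grip_force" is the grip in N (left out, the last holds). Time passes only in rows, so rows that repeat a pose let the fingers close. It gives the time, the measured TCP pose, the force and the opening at its end, in the units of the state.
- bot.get_obs(): the state, without advancing time (a new reading comes with each control period).
- bot.camera(name): name is "scene" or "top"; returns (picture, depth): 480x640x3 uint8, blue, green, red; 480x640 float32, m along the optical axis (not along the pixel's ray), 0 where there is no reading.
- bot.get_calibration(name): a dict with "fx", "fy", "cx", "cy" (pixels), "camera_from_world" (4x4, takes a point from world to camera coordinates). Camera axes: x right, y down, z forward; pixel columns grow to the right and rows downward; lengths in m; the calibration is good to about 2 mm. A picture is of the moment at which its call begins. get_calibration takes no time and is no camera call.
- bot.job_done(): hands the job in, once; it reports no verdict.
Trained networks look in the newest picture that a camera, given by its name, has taken for a name from the list of things; names that differ only in an ending like _2 or _b are one class to them, and where a whole thing is asked for, a point or a joint stands for the part that bears it (a point fixed in the world has none). Each returns a list of dicts, best first, with "confidence" (0 to 1); they miss things now and then, are a little off and sometimes report something else, mostly with a low value. They report only what shows in the picture. A call takes as long as a camera call.
- bot.look_for(query, camera): "extent" ([left, top, right, bottom] in pixels, round what is visible of it).
- bot.outline_of(query, camera): "region" (480x640 bool, what is visible of it) and "extent" ([left, top, right, bottom] in pixels, round what is visible of it).
- bot.place_of(query, camera): "point" ([row, column] in pixels: a listed point, or the origin of a listed thing).
The state is a dict: "time": time; "q": joint angles; "qd": joint speeds; "joint_efforts": joint torques, N m; "ee_pos": TCP position; "tcp_rot": TCP orientation; "wrist_force": force on the tool from outside, world axes, zero at the start; "torque": the same for the moment, N m; "opening": finger opening in m.
Only numpy, scipy, OpenCV 4.12 (cv2) and the standard library are available. Lean on these libraries where they do the work, as an engineer would, in place of code of your own. Each camera call takes 0.05 s, during which the arm holds its last target.

TASK

Find out how well the three test sleds grip: drag each one along the test plate, at least 50 mm from where it stands and without pressing hard on it, feel how strongly it resists, and leave it standing flat on the plate; lift none before all three have been dragged. Then set the sled that resists most on the middle of the steep ramp and the next one on the middle of the gentle ramp, gently and flat on the slope so that each stays there by itself, and leave the slickest standing on the plate. Let no sled slide off onto the table or tip over, and do not disturb the other things.

Things in the scene. Friction and masses are not known exactly. Their poses are not given: they have to be found in the camera images.
- sled_k_tab (a point): one of three look-alike sleds, 0.9 kg +-4%: steel block on a black sole, 100 (sled x) x 56 x 24 mm high, with an upright grip tab on its middle, 12 mm thick (along sled x) x 30 mm wide, rising from 24 to 70 mm above the underside. This point: in the tab on the centre line, 50 mm above the underside, 26 mm above the block's top. The soles look alike; which stands where changes. Stopped slowly, a pushed sled keeps pressing back
- sled_m_tab (a point): one of three look-alike sleds, 0.9 kg +-4%: steel block on a black sole, 100 (sled x) x 56 x 24 mm high, with an upright grip tab on its middle, 12 mm thick (along sled x) x 30 mm wide, rising from 24 to 70 mm above the underside. This point: in the tab on the centre line, 50 mm above the underside, 26 mm above the block's top. The soles look alike; which stands where changes. Stopped slowly, a pushed sled keeps pressing back
- sled_t_tab (a point): one of three look-alike sleds, 0.9 kg +-4%: steel block on a black sole, 100 (sled x) x 56 x 24 mm high, with an upright grip tab on its middle, 12 mm thick (along sled x) x 30 mm wide, rising from 24 to 70 mm above the underside. This point: in the tab on the centre line, 50 mm above the underside, 26 mm above the block's top. The soles look alike; which stands where changes. Stopped slowly, a pushed sled keeps pressing back
- plate: fixed dark steel plate, 300 (x) x 380 (y) x 5 mm; origin under its centre. The sleds start on it side by side along its y, 120 mm apart, lengthwise about along its x, 20-50 mm to the -x side of its middle (free plate ahead in +x). A sled's drag on it is about 1.4 to 6.6 N when nothing bears down on it, more if the tool does; each sole drags at least 1.4 times as hard as the next slicker
- steep_deck: top board of the fixed steep ramp, sloping 28 degrees, 160 (x, up the slope) x 120 (y) mm, dark steel; origin at the middle of its top face, 50 mm above the table; x points up the slope, z square off the board. The slope falls towards the robot. It has no stop: a sled with too slick a sole slides off it when let go
- gentle_deck: top board of the fixed gentle ramp, sloping 15.5 degrees, 160 (x, up the slope) x 120 (y) mm, dark steel; origin at the middle of its top face, 33 mm above the table; x points up the slope, z square off the board. The slope falls towards the robot. It has no stop: a sled with too slick a sole slides off it when let go
- check_weight: brass check weight, a small knobbed cylinder 20 mm across and 36 mm tall, standing on the plate between two sleds; origin at the centre of its underside. Not to be disturbed
- toy_wheel: pink toy wheel, a ring 24 mm across and 12 mm high, lying on the plate between two sleds; origin at the centre of its underside. Not to be disturbed
- metal_can: plain metal cylinder 60 mm across, 100 mm tall, standing on the table; origin at the centre of its underside. Not to be disturbed
- toy_cup: pink toy mug, 68 mm across the rim, 60 mm tall; origin at the centre of its underside. Not to be disturbed
- toy_truck: toy truck about 100 x 56 x 55 mm; origin at the centre of its underside. Not to be disturbed
- screwdriver: screwdriver lying beyond the plate; origin on its underside. Not to be disturbed
- tape_roll: cardboard ring 90 mm across, 25 mm high, lying flat; origin at the centre of its underside. Not to be disturbed

How it is judged (in metres and radians):
On the way:
1. all three sleds have been dragged at least 40 mm from their starts and stand flat on the plate (distance of each of sled_k_tab, sled_m_tab, sled_t_tab from where it was at the start of the episode above 0.04 m and x of sled_k_tab in the frame of plate between -0.145 and 0.145 m and y of sled_k_tab in the frame of plate between -0.185 and 0.185 m and z of sled_k_tab in the frame of plate between 0.05 and 0.06 m and angle between each of sled_k_tab, sled_m_tab, sled_t_tab's own z axis and vertical below 0.08 rad and x of sled_m_tab in the frame of plate between -0.145 and 0.145 m and y of sled_m_tab in the frame of plate between -0.185 and 0.185 m and z of sled_m_tab in the frame of plate between 0.05 and 0.06 m and x of sled_t_tab in the frame of plate between -0.145 and 0.145 m and y of sled_t_tab in the frame of plate between -0.185 and 0.185 m and z of sled_t_tab in the frame of plate between 0.05 and 0.06 m), for 0.2 s.
At the end, for the whole second after the job is handed in: One sled stands by itself flat on the steep ramp and another flat on the gentle ramp (only the two right ones will stay), each within 40 mm along and 35 mm across of the middle of the board; the third stands flat on the plate; all are at rest and released (((x of sled_k_tab in the frame of steep_deck between -0.04 and 0.04 m and y of sled_k_tab in the frame of steep_deck between -0.035 and 0.035 m and z of sled_k_tab in the frame of steep_deck between 0.045 and 0.055 m and angle between the z axis of sled_k_tab and the z axis of steep_deck, either way round below 0.08 rad) or (x of sled_m_tab in the frame of steep_deck between -0.04 and 0.04 m and y of sled_m_tab in the frame of steep_deck between -0.035 and 0.035 m and z of sled_m_tab in the frame of steep_deck between 0.045 and 0.055 m and angle between the z axis of sled_m_tab and the z axis of steep_deck, either way round below 0.08 rad) or (x of sled_t_tab in the frame of steep_deck between -0.04 and 0.04 m and y of sled_t_tab in the frame of steep_deck between -0.035 and 0.035 m and z of sled_t_tab in the frame of steep_deck between 0.045 and 0.055 m and angle between the z axis of sled_t_tab and the z axis of steep_deck, either way round below 0.08 rad)) and ((x of sled_k_tab in the frame of gentle_deck between -0.04 and 0.04 m and y of sled_k_tab in the frame of gentle_deck between -0.035 and 0.035 m and z of sled_k_tab in the frame of gentle_deck between 0.045 and 0.055 m and angle between the z axis of sled_k_tab and the z axis of gentle_deck, either way round below 0.08 rad) or (x of sled_m_tab in the frame of gentle_deck between -0.04 and 0.04 m and y of sled_m_tab in the frame of gentle_deck between -0.035 and 0.035 m and z of sled_m_tab in the frame of gentle_deck between 0.045 and 0.055 m and angle between the z axis of sled_m_tab and the z axis of gentle_deck, either way round below 0.08 rad) or (x of sled_t_tab in the frame of gentle_deck between -0.04 and 0.04 m and y of sled_t_tab in the frame of gentle_deck between -0.035 and 0.035 m and z of sled_t_tab in the frame of gentle_deck between 0.045 and 0.055 m and angle between the z axis of sled_t_tab and the z axis of gentle_deck, either way round below 0.08 rad)) and ((x of sled_k_tab in the frame of plate between -0.145 and 0.145 m and y of sled_k_tab in the frame of plate between -0.185 and 0.185 m and z of sled_k_tab in the frame of plate between 0.05 and 0.06 m and angle between sled_k_tab's own z axis and vertical below 0.08 rad) or (x of sled_m_tab in the frame of plate between -0.145 and 0.145 m and y of sled_m_tab in the frame of plate between -0.185 and 0.185 m and z of sled_m_tab in the frame of plate between 0.05 and 0.06 m and angle between sled_m_tab's own z axis and vertical below 0.08 rad) or (x of sled_t_tab in the frame of plate between -0.145 and 0.145 m and y of sled_t_tab in the frame of plate between -0.185 and 0.185 m and z of sled_t_tab in the frame of plate between 0.05 and 0.06 m and angle between sled_t_tab's own z axis and vertical below 0.08 rad)) and linear speed of each of sled_k, sled_m, sled_t below 0.01 m/s); the robot touches nothing.
It fails at once if a sled lifted more than 10 mm off the plate while any sled is still within 35 mm of its start (z of any of sled_k_tab, sled_m_tab, sled_t_tab in the frame of plate above 0.065 m and distance of any of sled_k_tab, sled_m_tab, sled_t_tab from where it was at the start of the episode below 0.035 m).
It fails at once if a sled pressed on the plate with more than 35 N (its own weight is 9 N) (contact force between any of sled_k, sled_m, sled_t and plate above 35 N).
It fails at once if a sled set down or pressed on a ramp with more than 60 N (contact force between any of sled_k, sled_m, sled_t and steep_deck above 60 N or contact force between any of sled_k, sled_m, sled_t and gentle_deck above 60 N).
It fails at once if a sled on the bare table, or tipped by more than 43 degrees (contact force between any of sled_k, sled_m, sled_t and table above 1 N or angle between any of sled_k_tab, sled_m_tab, sled_t_tab's own z axis and vertical above 0.75 rad).
It fails at once if another thing moved by more than 30 mm (distance of any of check_weight, toy_wheel, metal_can, toy_cup, toy_truck, screwdriver, tape_roll from where it was at the start of the episode above 0.03 m).
It also fails if it takes over 72 s, if anything falls off the work surface, if the arm or the gripper's body presses on something with over 40 N, if the wrist force passes 120 N, or if a joint passes its speed limit or range.

## Working session

There is one attempt and no reset: what is moved stays moved. The work goes in short steps, Python scripts to look and compute and a tool call to move; the robot and the scene stay as the last step left them, time stands still between calls to the robot, and variables do not carry over. Pictures are saved under pics/ and viewed, and the job is handed in when it is done.

Besides the shell and the picture viewer there is one more tool, called by a JSON object that holds its "fn" and its "kwargs". play_rows: Moves the arm, as the interface text tells. Its arguments: {"type":"object","properties":{"targets":{"type":"array","items":{"type":"object","properties":{"fingers":{"type":"number"},"x":{"type":"number"},"y":{"type":"number"},"z":{"type":"number"},"wx":{"type":"number"},"wy":{"type":"number"},"wz":{"type":"number"}}}},"grip_force":{"type":"number"}},"required":["targets"]}

```bash
mkdir -p pics; ls; python3 - <<'E'
from workcell import bot
import cv2
print(bot.get_obs())
for n in ("scene","top"):
    im,d=bot.camera(n); cv2.imwrite(f"pics/{n}0.png",im)
    import numpy as np
    np.savez(f"{n}0.npz",im=im,d=d)
    c=bot.get_calibration(n); print(n,c)
E
```

```text
pics
{'time': 0.0, 'q': array([-6.45137145e+01,  5.01166885e+00,  1.00327624e+01,  9.51005532e+01,
       -1.72498699e-03,  9.00009785e+01]), 'qd': array([-0.04549481,  0.00344074, -0.06806431, -0.02860888,  0.06207543,
       -0.0041398 ]), 'joint_efforts': array([ 1.25582017e-03, -5.20383167e+01,  4.64807475e+01,  1.61452655e-02,
        1.11858000e-05,  2.44199285e-06]), 'ee_pos': array([ 0.23653126, -0.49622561,  0.2029625 ]), 'tcp_rot': array([-1.79920540e+02,  1.72634239e-03,  2.54853094e+01]), 'wrist_force': array([-0.68600104,  0.85642879, -0.43584416]), 'torque': array([-0.03295458, -0.02334362,  0.05349244]), 'opening': 0.08498475507374122}
scene {'fx': 540.3262860875651, 'fy': 540.3262860875651, 'cx': 315.2488054778529, 'cy': 239.52203991871764, 'camera_from_world': array([[ 0.78248429,  0.62227432,  0.02220354, -0.40380225],
       [ 0.42863537, -0.51244108, -0.74409399, -0.17156137],
       [-0.45165258,  0.59175908, -0.66770588,  1.30967033],
       [ 0.        ,  0.        ,  0.        ,  1.        ]])}
top {'fx': 509.6724901552159, 'fy': 509.6724901552159, 'cx': 317.7099629573764, 'cy': 239.8593368217102, 'camera_from_world': array([[-2.08036459e-02, -9.99783163e-01, -9.13797078e-04,
        -1.73298219e-03],
       [-9.82964541e-01,  2.06206088e-02, -1.82634884e-01,
         5.34910345e-01],
       [ 1.82614125e-01, -2.90124134e-03, -9.83180382e-01,
         1.25125316e+00],
       [ 0.00000000e+00,  0.00000000e+00,  0.00000000e+00,
         1.00000000e+00]])}
```

View pics/top0.png

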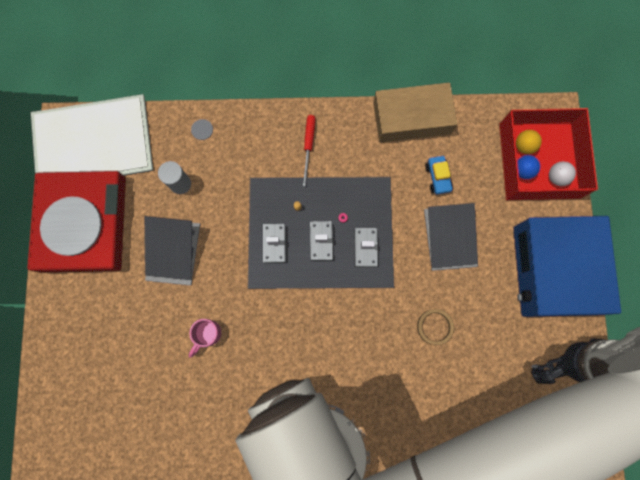

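View pics/scene0.png

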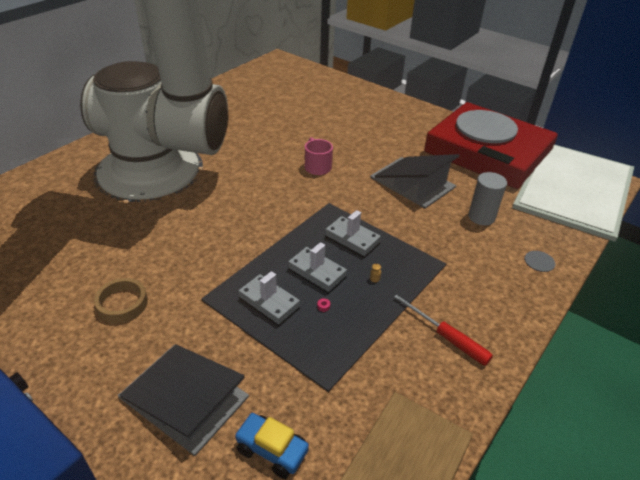

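The top view shows the plate at columns 249-393 and rows 178-288. The three sleds are at (274,243), (320,240) and (367,246), the left ramp near (170,250) and the right ramp near (452,237). Next I'll measure their positions from depth.

```bash
cat > h.py <<'E'
import numpy as np, cv2
from workcell import bot
def cloud(n,d):
    c=bot.get_calibration(n); v,u=np.mgrid[0:480,0:640]
    P=np.stack([(u-c['cx'])/c['fx']*d,(v-c['cy'])/c['fy']*d,d],-1)
    T=np.linalg.inv(c['camera_from_world'])
    return P@T[:3,:3].T+T[:3,3]
def proj(n,p):
    c=bot.get_calibration(n); q=c['camera_from_world'][:3,:3]@np.asarray(p)+c['camera_from_world'][:3,3]
    return q[0]/q[2]*c['fx']+c['cx'],q[1]/q[2]*c['fy']+c['cy']
E
python3 - <<'E'
from h import *
f=np.load('top0.npz'); W=cloud('top',f['d']); W[f['d']==0]=np.nan
def s(x0,y0,x1,y1): return W[y0:y1,x0:x1].reshape(-1,3)
print('table',np.nanmedian(s(250,300,380,330),0))
print('plate',np.nanmedian(s(300,190,380,205),0), 'corners')
for (u,v) in((249,178),(391,178),(394,288),(248,288)): print(W[v,u])
for name,b in(('L',(155,225,185,272)),('R',(434,212,470,258))):
    p=s(*b); p=p[~np.isnan(p[:,2])]
    c=p.mean(0)
    for _ in range(3):
        c=np.median(p,0); c=p.mean(0); U,S,V=np.linalg.svd(p-c,full_matrices=False); n=V[2]*np.sign(V[2][2]); r=(p-c)@n; p=p[abs(r)<3*r.std()+1e-4]
    print(name,c,n,np.degrees(np.arccos(n[2])),'uphill az',np.degrees(np.arctan2(-n[1],-n[0])),r.std())
# sled blocks
for name,b in(('a',(255,215,295,270)),('b',(300,213,340,268)),('c',(346,220,386,275))):
    p=s(*b); p=p[~np.isnan(p[:,2])]
    q=p[(p[:,2]>.022)&(p[:,2]<.037)]
    r=cv2.minAreaRect((q[:,:2]*1000).astype(np.float32)); print(name,r,np.median(q[:,2]),len(q))
    t=p[p[:,2]>.06]; print('  tab',t.mean(0),t.min(0),t.max(0),len(t))
for n in('top','scene'):
    for q in ('sled_k_tab','sled_m_tab','sled_t_tab','steep_deck','gentle_deck','plate','check_weight','toy_wheel'):
        print(n,q,[(np.round(o['point'],1).tolist(),round(o['confidence'],2)) for o in bot.place_of(q,n)])
print(bot.get_obs()['time'])
E
```

```text
table [ 0.34823731 -0.0007069   0.00049345]
plate [ 0.65822566 -0.07475412  0.00606222] corners
[ 0.71865598  0.1697814  -0.00088733]
[ 0.71190568 -0.21604804 -0.00530667]
[ 0.41212381 -0.20875522  0.00167982]
[0.4201422  0.17102876 0.0007369 ]
L [0.52098341 0.36419871 0.05049409] [-0.47072125  0.0622765   0.88008133] 28.34782470263063 uphill az -7.536473957152856 0.0024066953566002536
R [ 0.54432359 -0.35913278  0.03444648] [-0.2704361  -0.01800837  0.96256948] 15.72586648950746 uphill az 3.809706964695695 0.0026332333230098537
a ((535.04248046875, 101.7630386352539), (55.229225158691406, 100.19817352294922), 89.79214477539062) 0.029750547354070345 740
  tab [0.53404981 0.10204502 0.07382935] [0.52852604 0.08651426 0.06024441] [0.54086492 0.11651749 0.0809571 ] 69
b ((546.9149169921875, -31.162994384765625), (76.22001647949219, 117.58793640136719), 88.97026824951172) 0.02959930205085548 744
  tab [ 0.53848882 -0.02005144  0.07396771] [ 0.53229879 -0.03394015  0.06374811] [ 0.54569732 -0.00608723  0.08197386] 71
c ((518.6339721679688, -136.33322143554688), (55.68039321899414, 99.6412
[... 299 characters left out ...]
, 0.29)]
top sled_t_tab [([239.6, 321.4], 0.58), ([180.7, 180.3], 0.16)]
top steep_deck [([249.7, 168.9], 0.74)]
top gentle_deck [([236.6, 449.9], 0.69)]
top plate [([233.7, 319.0], 0.88), ([328.2, 433.8], 0.68)]
top check_weight [([174.5, 441.6], 0.71), ([205.4, 295.9], 0.6)]
top toy_wheel [([217.8, 341.4], 0.49)]
scene sled_k_tab [([282.0, 269.6], 0.85)]
scene sled_m_tab [([222.2, 351.6], 0.63)]
scene sled_t_tab [([254.5, 320.7], 0.79)]
scene steep_deck [([167.4, 414.7], 0.59), ([278.5, 372.0], 0.27)]
scene gentle_deck [([386.0, 181.0], 0.63)]
scene plate [([281.8, 329.8], 0.6)]
scene check_weight [([275.8, 370.3], 0.72), ([280.9, 330.4], 0.47)]
scene toy_wheel [([307.4, 326.2], 0.44)]
0.9
```

```bash
python3 - <<'E'
from h import *
Ts=[]
for n in('top','scene'):
    f=np.load(n+'0.npz'); W=cloud(n,f['d']); ok=f['d']>0
    for name,c0,z0,ang in(('steep',(.521,.364),.05,28),('gentle',(.544,-.359),.033,15.5)):
        m=ok&(np.hypot(W[...,0]-c0[0],W[...,1]-c0[1])<.085)&(abs(W[...,2]-(z0+(W[...,0]-c0[0])*np.tan(np.radians(ang))))<.012)
        p=W[m]
        A=np.c_[p[:,:2],np.ones(len(p))]; w=np.ones(len(p),bool)
        for _ in range(6):
            k=np.linalg.lstsq(A[w],p[w,2],rcond=None)[0]; r=p[:,2]-A@k; w=abs(r)<.005
        nn=np.array([-k[0],-k[1],1]);nn/=np.linalg.norm(nn)
        # full mask of coplanar
        m=ok&(abs((W-np.array([0,0,k[2]]))@nn)<.006)&(np.hypot(W[...,0]-c0[0],W[...,1]-c0[1])<.13)&(W[...,2]>.008)
        m=cv2.morphologyEx(m.astype(np.uint8),cv2.MORPH_OPEN,np.ones((3,3)))
        nl,l,st,_=cv2.connectedComponentsWithStats(m); i=1+np.argmax(st[1:,4]); p=W[l==i]
        ux=np.array([1,0,0])-nn[0]*nn; ux/=np.linalg.norm(ux); uy=np.cross(nn,ux)
        r=cv2.minAreaRect((np.c_[p@ux,p@uy]*1000).astype(np.float32)); 
        c=r[0][0]/1000*ux+r[0][1]/1000*uy+nn*np.mean(p@nn)
        print(n,name,'slope',np.degrees(np.arccos(nn[2])),'az',np.degrees(np.arctan2(-nn[1],-nn[0])),'c',c.round(4),'rect',np.round(r[1],0),r[2],len(p))
    # sled rect
    for name,c0 in(('a',(.534,.102)),('b',(.5385,-.020)),('c',(.5185,-.136))):
        m=ok&(abs(W[...,0]-c0[0])<.065)&(abs(W[...,1]-c0[1])<.038)&(W[...,2]>.022)&(W[...,2]<.036)
        q=W[m]; r=cv2.minAreaRect((q[:,:2]*1000).astype(np.float32)); print(n,name,np.round(r[0],1),np.round(r[1],1),round(r[2],1),len(q))
        m=ok&(abs(W[...,0]-c0[0])<.03)&(abs(W[...,1]-c0[1])<.03)&(W[...,2]>.055)
        t=W[m]; t2=t[:,:2]-t[:,:2].mean(0); U,S,V=np.linalg.svd(t2,full_matrices=False); v=V[0]*np.sign(V[0][1])
        print('   tab',t.mean(0).round(4),'yaw',np.degrees(np.arctan2(v[1],v[0]))-90,len(t))
    # plate mask
    m=ok&(abs(W[...,2]-.005)<.006)
f=np.load('top0.npz'); W=cloud('top',f['d'])
im=f['im']; m=(im.max(-1)<75); m[:170]=0;m[300:]=0;m[:,:235]=0;m[:,405:]=0
cs,_=cv2.findContours(cv2.morphologyEx(m.astype(np.uint8),cv2.MORPH_CLOSE,np.ones((9,9))),cv2.RETR_EXTERNAL,cv2.CHAIN_APPROX_NONE); c=max(cs,key=cv2.contourArea).reshape(-1,2)
p=W[c[:,1],c[:,0]]; p=p[p[:,0]>0.3]; print('plate',cv2.minAreaRect((p[:,:2]*1000).astype(np.float32)))
for n,(u,v) in dict(weight=(297,206),wheel=(342,217),can=(171,171),cup=(204,333),truck=(440,172)).items(): print(n,W[v-2:v+3,u-2:u+3].reshape(-1,3).mean(0))
E
```

```text
top steep slope 28.253265748389214 az -7.230402217289184 c [0.5211 0.37   0.05  ] rect [123. 163.] 82.62139129638672 2747
top gentle slope 15.744494897326168 az 3.581740206875693 c [ 0.5415 -0.3625  0.0336] rect [165. 122.] 3.864348888397217 2760
top a [535.  101.8] [ 55.2 100.2] 89.8 734
   tab [0.5337 0.1018 0.0726] yaw -1.883456581976489 75
top b [538.9 -20.4] [ 55.  101.2] 89.0 735
   tab [ 0.5381 -0.0197  0.0728] yaw 0.9084451020974456 76
top c [ 518.7 -136.1] [55.6 99.6] 87.5 725
   tab [ 0.5184 -0.1361  0.0728] yaw -2.2130088078808257 77
scene steep slope 27.89951118365985 az -6.277991114799794 c [0.5195 0.3684 0.0491] rect [128. 169.] 81.90872955322266 1188
scene gentle slope 15.402264151585504 az 3.7635790939563454 c [ 0.5405 -0.3645  0.0334] rect [167. 122.] 3.8406519889831543 6126
scene a [534.3 100.7] [ 62.7 102.2] 89.7 872
   tab [0.5362 0.0966 0.0687] yaw -3.5780217701690873 150
scene b [537.9 -23.2] [ 59.  101.3] 89.7 1043
   tab [ 0.5401 -0.0257  0.0693] yaw -4.564397801695989 176
scene c [ 518.  -139.2] [ 57.6 101.9] 89.1 1169
   tab [ 0.5203 -0.1412  0.0691] yaw -5.631833881973165 212
plate ((529.8739013671875, 71.40443420410156), (27.321805953979492, 102.76737213134766), 75.75001525878906)
weight [0.62820653 0.03923187 0.03605812]
wheel [ 0.60158302 -0.07853646  0.01330159]
can [0.70870215 0.35198904 0.10124317]
cup [0.30719287 0.28238977 0.00471481]
truck [ 0.70625348 -0.33464115  0.05641751]
```

```bash
cat >> h.py <<'E'
from scipy.spatial.transform import Rotation as Ro
def cur():
    o=bot.get_obs(); return np.array(o['ee_pos']),Ro.from_euler('xyz',o['tcp_rot'],degrees=True),o
def rel(p,R):
    p0,R0,_=cur()
    return np.r_[R0.inv().apply(np.asarray(p)-p0), (R0.inv()*R).as_rotvec(degrees=True)]
def down(yaw): return Ro.from_euler('xyz',[180,0,yaw],degrees=True)
def show(p,R):
    d=rel(p,R); print('x %.4f y %.4f z %.4f  w %.2f %.2f %.2f'%tuple(d))
E
python3 - <<'E'
from h import *
show((.5185,-.136,.13),down(88))
E
```

```text
x 0.4095 y -0.2041 z 0.0737  w 0.00 0.00 -62.51
```

{"fn": "play_rows", "kwargs": {"targets": [{"fingers": -0.29,"x": 0.03,"y": -0.015,"z": 0.005,"wz": -4},{"fingers": -0.29,"x": 0.067,"y": -0.033,"z": 0.012,"wz": -10},{"fingers": -0.29,"x": 0.104,"y": -0.052,"z": 0.019,"wz": -16},{"fingers": -0.29,"x": 0.141,"y": -0.07,"z": 0.025,"wz": -22},{"fingers": -0.29,"x": 0.178,"y": -0.089,"z": 0.032,"wz": -28},{"fingers": -0.29,"x": 0.215,"y": -0.107,"z": 0.039,"wz": -34},{"fingers": -0.29,"x": 0.252,"y": -0.126,"z": 0.045,"wz": -40},{"fingers": -0.29,"x": 0.289,"y": -0.144,"z": 0.052,"wz": -46},{"fingers": -0.29,"x": 0.326,"y": -0.162,"z": 0.058,"wz": -52},{"fingers": -0.29,"x": 0.363,"y": -0.181,"z": 0.065,"wz": -58},{"fingers": -0.29,"x": 0.395,"y": -0.197,"z": 0.071,"wz": -62.5},{"fingers": -0.29,"x": 0.4095,"y": -0.2041,"z": 0.0737,"wz": -62.5},{"fingers": -0.29,"x": 0.4095,"y": -0.2041,"z": 0.0737,"wz": -62.5},{"fingers": -0.29,"x": 0.4095,"y": -0.2041,"z": 0.0737,"wz": -62.5},{"fingers": -0.29,"x": 0.4095,"y": -0.2041,"z": 0.0737,"wz": -62.5}], "grip_force": 40}}

```text
$.targets[0]: bad value
```

```bash
python3 - <<'E'
from h import *
o=cur()[2]; print(o['ee_pos'],o['tcp_rot'],o['wrist_force'],o['opening'])
F=[]
for i in range(6):
    im,d=bot.camera('scene'); F.append(bot.get_obs()['wrist_force'])
print(np.mean(F,0),np.std(F,0))
cv2.imwrite('pics/s1.png',im); o=cur()[2]; print(o['time'],o['ee_pos'],o['tcp_rot'])
show((.5185,-.136,.047),down(88))
E
```

```text
[ 0.23666528 -0.49648326  0.20372017] [ 1.79995739e+02 -1.94116284e-03  2.54855216e+01] [ 0.52389233 -0.0780236   0.23286518] 0.08554952921262968
[-0.17617173  0.30892555 -0.32628537] [0.57704927 0.25610745 0.37848194]
1.2 [ 0.23665484 -0.49646326  0.20366158] [-1.79995824e+02 -1.79839261e-04  2.54868169e+01]
x 0.4095 y -0.2041 z 0.1567  w -0.00 -0.00 -62.51
```

View pics/s1.png

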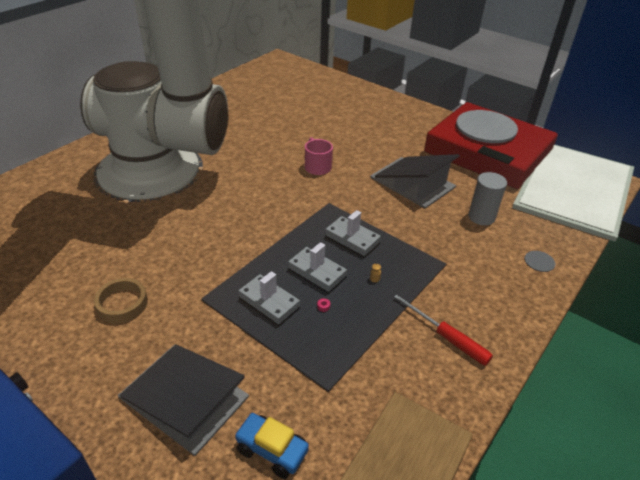

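The call was refused, most likely because each row needs every key. The scene is unchanged. I'll resend it with full rows.

{"fn": "play_rows", "kwargs": {"targets": [{"fingers": -0.29,"x": 0.03,"y": -0.015,"z": 0.005,"wx": 0,"wy": 0,"wz": -4},{"fingers": -0.29,"x": 0.067,"y": -0.033,"z": 0.012,"wx": 0,"wy": 0,"wz": -10},{"fingers": -0.29,"x": 0.104,"y": -0.052,"z": 0.019,"wx": 0,"wy": 0,"wz": -16},{"fingers": -0.29,"x": 0.141,"y": -0.07,"z": 0.025,"wx": 0,"wy": 0,"wz": -22},{"fingers": -0.29,"x": 0.178,"y": -0.089,"z": 0.032,"wx": 0,"wy": 0,"wz": -28},{"fingers": -0.29,"x": 0.215,"y": -0.107,"z": 0.039,"wx": 0,"wy": 0,"wz": -34},{"fingers": -0.29,"x": 0.252,"y": -0.126,"z": 0.045,"wx": 0,"wy": 0,"wz": -40},{"fingers": -0.29,"x": 0.289,"y": -0.144,"z": 0.052,"wx": 0,"wy": 0,"wz": -46},{"fingers": -0.29,"x": 0.326,"y": -0.162,"z": 0.058,"wx": 0,"wy": 0,"wz": -52},{"fingers": -0.29,"x": 0.363,"y": -0.181,"z": 0.065,"wx": 0,"wy": 0,"wz": -58},{"fingers": -0.29,"x": 0.395,"y": -0.197,"z": 0.071,"wx": 0,"wy": 0,"wz": -62.5},{"fingers": -0.29,"x": 0.4095,"y": -0.2041,"z": 0.0737,"wx": 0,"wy": 0,"wz": -62.5},{"fingers": -0.29,"x": 0.4095,"y": -0.2041,"z": 0.0737,"wx": 0,"wy": 0,"wz": -62.5},{"fingers": -0.29,"x": 0.4095,"y": -0.2041,"z": 0.0737,"wx": 0,"wy": 0,"wz": -62.5}], "grip_force": 40}}

```text
time: 2.37
ee_pos: [0.5186, -0.1353, 0.1296]
tcp_rot: [-179.9, -0.0, 88.1]
wrist_force: [-0.1, -0.4, 1.9]
opening: 0.0302
```

```bash
python3 - <<'E'
from h import *
F=[]
for i in range(6):
    im,d=bot.camera('scene'); F.append(bot.get_obs()['wrist_force'])
print(np.mean(F,0),np.std(F,0))
cv2.imwrite('pics/s2.png',im); o=cur()[2]; print(o['time'],o['ee_pos'],o['tcp_rot'],o['opening'],o['q'])
show((.5185,-.136,.047),down(88))
E
```

```text
[-0.20600165 -0.02484408  0.14718332] [0.56448207 0.41017856 0.39890798]
2.6667 [ 0.51813781 -0.13697112  0.130387  ] [1.79967300e+02 9.49385901e-03 8.78912100e+01] 0.030290616664652485 [-1.48063565e+01  2.13694691e+00 -1.01946898e+00  8.68095967e+01
 -2.07399297e-03  7.73024301e+01]
x 0.0010 y 0.0003 z 0.0834  w 0.03 0.01 -0.11
```

View pics/s2.png

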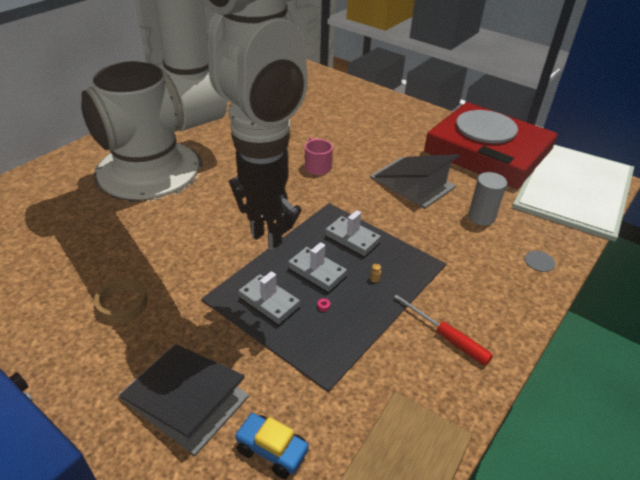

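The gripper hangs over the nearest sled: fingertips are near (275,235) and the tab is at (267,283). I'll lower it to straddle the tab.

{"fn": "play_rows", "kwargs": {"targets": [{"fingers": -0.29,"x": 0.001,"y": 0,"z": 0.02,"wx": 0,"wy": 0,"wz": 0},{"fingers": -0.29,"x": 0.001,"y": 0,"z": 0.05,"wx": 0,"wy": 0,"wz": 0},{"fingers": -0.29,"x": 0.001,"y": 0,"z": 0.07,"wx": 0,"wy": 0,"wz": 0},{"fingers": -0.29,"x": 0.001,"y": 0,"z": 0.08,"wx": 0,"wy": 0,"wz": 0},{"fingers": -0.29,"x": 0.001,"y": 0,"z": 0.083,"wx": 0,"wy": 0,"wz": 0},{"fingers": -0.29,"x": 0.001,"y": 0,"z": 0.083,"wx": 0,"wy": 0,"wz": 0}]}}

```text
time: 3.17
ee_pos: [0.5182, -0.1353, 0.047]
tcp_rot: [-180.0, -0.0, 87.9]
wrist_force: [-0.4, -0.1, 1.0]
opening: 0.0308
```

```bash
python3 - <<'E'
from h import *
im,d=bot.camera('scene')
cv2.imwrite('pics/s3.png',cv2.resize(im[180:380,180:440],None,fx=2.5,fy=2.5)); o=cur()[2]; print(o['time'],o['ee_pos'],o['tcp_rot'],o['opening'],o['wrist_force'])
E
```

```text
3.2167 [ 0.51882527 -0.13539196  0.04797562] [1.79946599e+02 1.01598153e-02 8.79582627e+01] 0.03041928193116955 [-0.32756858  0.28222724  0.4661898 ]
```

View pics/s3.png

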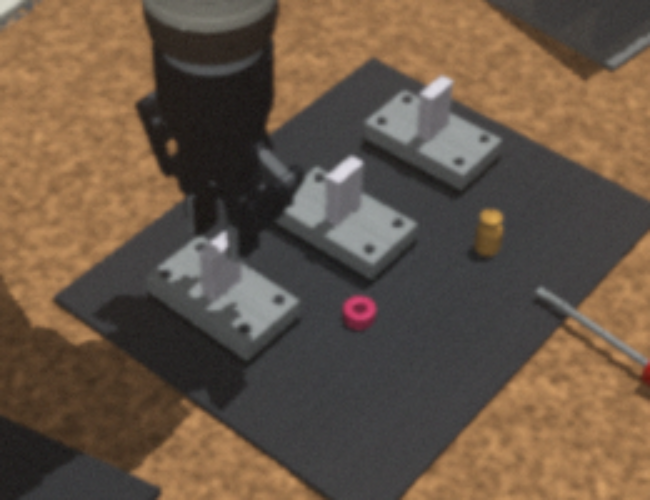

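```bash
python3 - <<'E'
from h import *
im,d=bot.camera('scene'); W=cloud('scene',d)
for p in((.5188,-.1354,.047),(.5188,-.1354,.036),(.5188,-.1354,.075),(.5188+.015,-.1354,.036),(.5188-.015,-.1354,.036)):
    u,v=proj('scene',p); print(p,((u-180)*2.5,(v-180)*2.5))
m=(abs(W[...,0]-.5188)<.06)&(abs(W[...,1]+.135)<.06)&(W[...,2]>.034)&(W[...,2]<.12)
p=W[m]; 
for z0 in np.arange(.034,.12,.01):
    q=p[(p[:,2]>z0)&(p[:,2]<z0+.01)]; print(round(z0,3),len(q),np.percentile(q[:,0],[2,50,98]).round(3),np.percentile(q[:,1],[2,50,98]).round(3))
im,d=bot.camera('top'); cv2.imwrite('pics/t3.png',cv2.resize(im[150:310,230:450],None,fx=3,fy=3))
cv2.imwrite('pics/s3b.png',cv2.resize(cv2.imread('pics/s3.png')[150:400,100:350],None,fx=2.4,fy=2.4))
E
```

```text
(0.5188, -0.1354, 0.047) (np.float64(224.5152208408723), np.float64(268.24905773698094))
(0.5188, -0.1354, 0.036) (np.float64(225.03467907889132), np.float64(278.7301892763739))
(0.5188, -0.1354, 0.075) (np.float64(223.15653304734838), np.float64(240.83475482940145))
(0.5338, -0.1354, 0.036) (np.float64(240.680136153767), np.float64(288.64844034156647))
(0.5038, -0.1354, 0.036) (np.float64(209.60598750836624), np.float64(268.9493541194628))
0.034 64 [0.514 0.523 0.526] [-0.154 -0.143 -0.124]
0.044 55 [0.513 0.523 0.525] [-0.154 -0.144 -0.124]
0.054 50 [0.512 0.523 0.525] [-0.154 -0.15  -0.134]
0.064 53 [0.512 0.522 0.525] [-0.154 -0.149 -0.134]
0.074 98 [0.501 0.515 0.542] [-0.153 -0.142 -0.126]
0.084 101 [0.492 0.506 0.548] [-0.148 -0.142 -0.126]
0.094 101 [0.49  0.505 0.549] [-0.148 -0.142 -0.126]
0.104 93 [0.495 0.504 0.548] [-0.148 -0.143 -0.128]
0.114 38 [0.497 0.503 0.549] [-0.149 -0.141 -0.127]
```

View pics/t3.png

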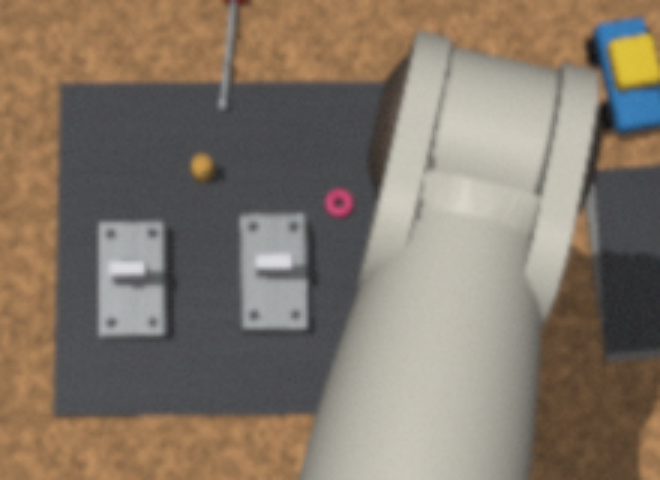

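View pics/s3b.png

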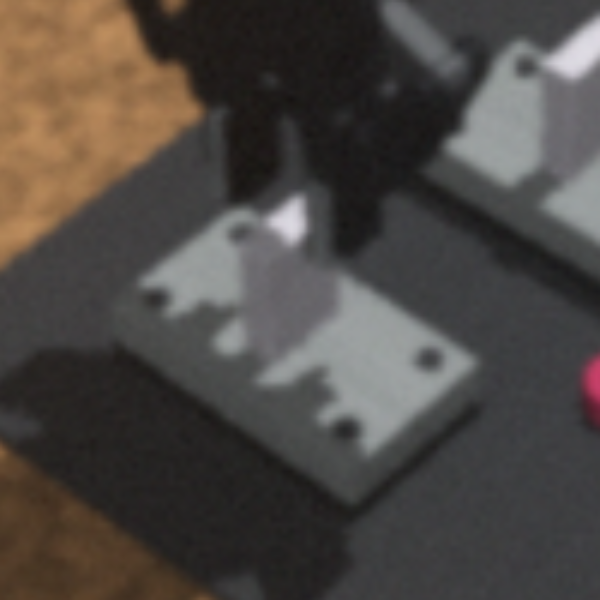

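```bash
python3 - <<'E'
from h import *
im,d=bot.camera('scene'); W=cloud('scene',d)
m=(abs(W[...,0]-.5188)<.09)&(abs(W[...,1]+.135)<.09)&(d>0)
for z0 in np.arange(.03,.20,.006):
    q=W[m&(W[...,2]>z0)&(W[...,2]<z0+.006)]
    q=q[abs(q[:,1]+.137)<.05]; print(round(z0,3),len(q),'x',np.percentile(q[:,0],[2,50,98]).round(3),'y',np.percentile(q[:,1],[2,50,98]).round(3))
c=im[230:330,230:330]; cv2.imwrite('pics/c4.png',cv2.resize(np.clip(c*2.0,0,255).astype(np.uint8),None,fx=6,fy=6,interpolation=cv2.INTER_NEAREST))
dz=W[230:330,230:330,2]; cv2.imwrite('pics/c4z.png',cv2.resize(np.clip(dz*1500,0,255).astype(np.uint8),None,fx=6,fy=6,interpolation=cv2.INTER_NEAREST))
E
```

```text
0.03 379 x [0.472 0.529 0.566] y [-0.167 -0.144 -0.114]
0.036 36 x [0.513 0.523 0.525] y [-0.153 -0.142 -0.125]
0.042 38 x [0.514 0.523 0.525] y [-0.154 -0.144 -0.124]
0.048 35 x [0.515 0.523 0.525] y [-0.154 -0.146 -0.126]
0.054 30 x [0.512 0.523 0.525] y [-0.154 -0.147 -0.132]
0.06 29 x [0.512 0.523 0.525] y [-0.154 -0.148 -0.136]
0.066 30 x [0.512 0.522 0.525] y [-0.154 -0.151 -0.137]
0.072 79 x [0.504 0.518 0.531] y [-0.154 -0.143 -0.129]
0.078 29 x [0.499 0.504 0.541] y [-0.148 -0.142 -0.126]
0.084 64 x [0.493 0.505 0.548] y [-0.148 -0.141 -0.126]
0.09 59 x [0.492 0.505 0.548] y [-0.148 -0.142 -0.125]
0.096 63 x [0.494 0.535 0.549] y [-0.148 -0.142 -0.126]
0.102 57 x [0.492 0.505 0.549] y [-0.148 -0.143 -0.127]
0.108 56 x [0.498 0.505 0.548] y [-0.149 -0.144 -0.128]
0.114 48 x [0.482 0.503 0.549] y [-0.149 -0.141 -0.127]
0.12 80 x [0.478 0.502 0.563] y [-0.15  -0.146 -0.128]
0.126 136 x [0.475 0.543 0.567] y [-0.151 -0.144 -0.128]
0.132 88 x [0.47 0.54 0.57] y [-0.15  -0.147 -0.128]
0.138 85 x [0.468 0.544 0.573] y [-0.153 -0.146 -0.127]
0.144 166 x [0.466 0.54  0.576] y [-0.154 -0.146 -0.125]
0.15 119 x [0.463 0.512 0.578] y [-0.154 -0.147 -0.126]
0.156 119 x [0.461 0.518 0.58 ] y [-0.154 -0.147 -0.131]
0.162 127 x [0.459 0.532 0.583] y [-0.155 -0.147 -0.132]
0.168 159 x [0.458 0.539 0.585] y [-0.156 -0.147 -0.13 ]
0.174 246 x [0.457 0.558 0.585] y [-0.156 -0.144 -0.128]
0.18 150 x [0.503 0.55  0.573] y [-0.156 -0.147 -0.132]
0.186 67 x [0.535 0.556 0.562] y [-0.149 -0.147 -0.13 ]
0.192 49 x [0.54  0.555 0.558] y [-0.149 -0.146 -0.13 ]
0.198 36 x [0.551 0.556 0.558] y [-0.149 -0.141 -0.13 ]
```

View pics/c4.png

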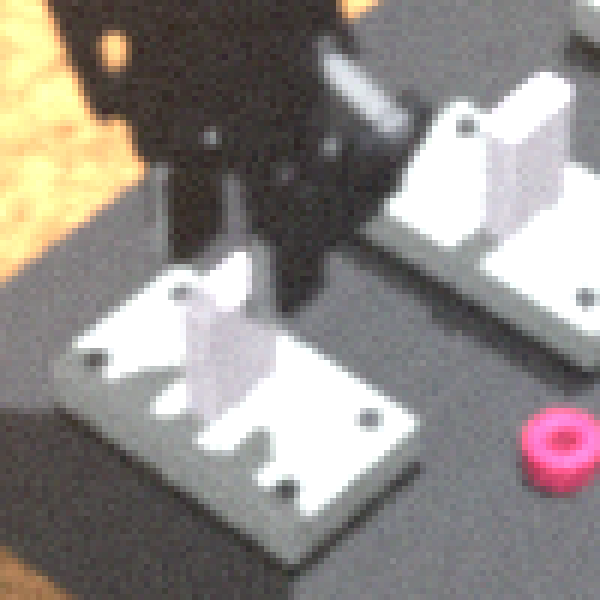

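View pics/c4z.png

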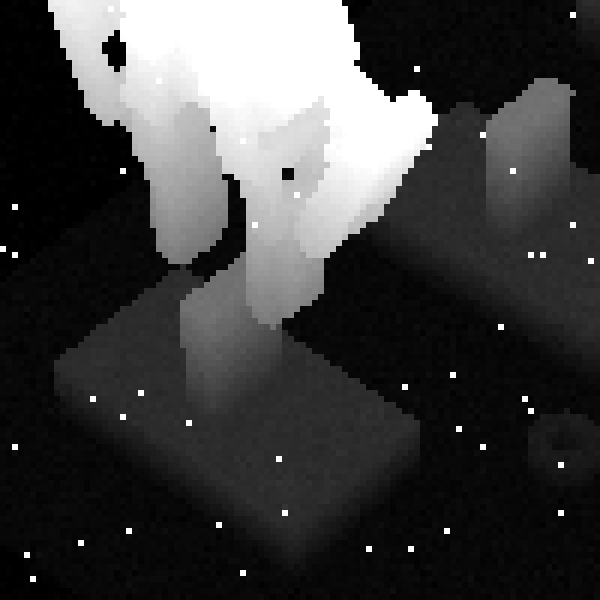

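Reported TCP height is 0.047 m, but the depth image shows the fingertips at about z 0.075, level with the tab top. That doesn't agree. A small slow push along +x is harmless and will show which one is right.

{"fn": "play_rows", "kwargs": {"targets": [{"fingers": -0.29,"x": 0,"y": 0.003,"z": 0,"wx": 0,"wy": 0,"wz": 0},{"fingers": -0.29,"x": 0,"y": 0.006,"z": 0,"wx": 0,"wy": 0,"wz": 0},{"fingers": -0.29,"x": 0,"y": 0.009,"z": 0,"wx": 0,"wy": 0,"wz": 0},{"fingers": -0.29,"x": 0,"y": 0.012,"z": 0,"wx": 0,"wy": 0,"wz": 0},{"fingers": -0.29,"x": 0,"y": 0.015,"z": 0,"wx": 0,"wy": 0,"wz": 0}]}}

```text
time: 3.78
ee_pos: [0.5339, -0.1356, 0.047]
tcp_rot: [180.0, -0.0, 88.0]
wrist_force: [-0.6, 0.4, -0.2]
opening: 0.0304
```

```bash
cat >> h.py <<'E'
def sledpos(W,ok,c0,r=(.075,.045)):
    m=ok&(abs(W[...,0]-c0[0])<r[0])&(abs(W[...,1]-c0[1])<r[1])&(W[...,2]>.022)&(W[...,2]<.034)
    q=W[m]; return cv2.minAreaRect((q[:,:2]*1000).astype(np.float32)),len(q)
E
python3 - <<'E'
from h import *
F=[]
for i in range(3):
    im,d=bot.camera('scene'); F.append(bot.get_obs()['wrist_force'])
print(np.mean(F,0))
W=cloud('scene',d); print(sledpos(W,d>0,(.52,-.137)))
c=im[230:330,230:330]; cv2.imwrite('pics/c5.png',cv2.resize(np.clip(c*2.0,0,255).astype(np.uint8),None,fx=6,fy=6,interpolation=cv2.INTER_NEAREST))
o=bot.get_obs();print(o['time'],o['ee_pos'])
E
```

```text
[ 0.26303717 -0.36610905  0.98362752]
(((517.8192749023438, -139.4314422607422), (58.53400802612305, 102.0493392944336), 88.5115966796875), 1157)
3.9333 [ 0.53388144 -0.13555555  0.04700992]
```

View pics/c5.png

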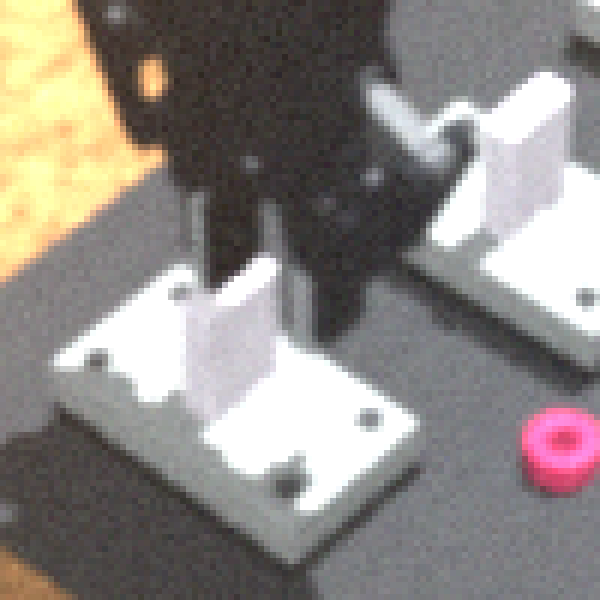

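```bash
python3 - <<'E'
from h import *
im,d=bot.camera('scene'); W=cloud('scene',d)
for v in range(270,294,2): print(v,[tuple(np.round(W[v,u]*1000).astype(int)) for u in (281,284,286,288,291)])
E
```

```text
270 [(np.int64(559), np.int64(-148), np.int64(126)), (np.int64(562), np.int64(-144), np.int64(125)), (np.int64(566), np.int64(-145), np.int64(129)), (np.int64(576), np.int64(-150), np.int64(139)), (np.int64(582), np.int64(-150), np.int64(142))]
272 [(np.int64(558), np.int64(-148), np.int64(121)), (np.int64(562), np.int64(-145), np.int64(121)), (np.int64(571), np.int64(-150), np.int64(130)), (np.int64(575), np.int64(-149), np.int64(133)), (np.int64(581), np.int64(-149), np.int64(137))]
274 [(np.int64(559), np.int64(-149), np.int64(118)), (np.int64(561), np.int64(-144), np.int64(115)), (np.int64(571), np.int64(-150), np.int64(126)), (np.int64(576), np.int64(-151), np.int64(131)), (np.int64(582), np.int64(-150), np.int64(133))]
276 [(np.int64(555), np.int64(-145), np.int64(107)), (np.int64(561), np.int64(-144), np.int64(110)), (np.int64(562), np.int64(-140), np.int64(108)), (np.int64(576), np.int64(-151), np.int64(126)), (np.int64(581), np.int64(-149), np.int64(127))]
278 [(np.int64(556), np.int64(-146), np.int64(105)), (np.int64(560), np.int64(-143), np.int64(104)), (np.int64(562), np.
[... 1074 characters left out ...]
88 [(np.int64(555), np.int64(-145), np.int64(78)), (np.int64(514), np.int64(-92), np.int64(6)), (np.int64(516), np.int64(-89), np.int64(5)), (np.int64(518), np.int64(-86), np.int64(3)), (np.int64(524), np.int64(-83), np.int64(6))]
290 [(np.int64(526), np.int64(-114), np.int64(27)), (np.int64(532), np.int64(-112), np.int64(29)), (np.int64(520), np.int64(-94), np.int64(6)), (np.int64(522), np.int64(-91), np.int64(5)), (np.int64(526), np.int64(-86), np.int64(3))]
292 [(np.int64(530), np.int64(-119), np.int64(28)), (np.int64(534), np.int64(-114), np.int64(27)), (np.int64(538), np.int64(-114), np.int64(30)), (np.int64(526), np.int64(-95), np.int64(5)), (np.int64(531), np.int64(-92), np.int64(7))]
```

No contact and no sled movement, so the tips really are at about z 0.077, roughly 30 mm above the reported TCP. I'll rely on the cameras for tool height: back up, then descend in steps while watching the vertical force.

{"fn": "play_rows", "kwargs": {"targets": [{"fingers": -0.29,"x": 0,"y": -0.008,"z": -0.01,"wx": 0,"wy": 0,"wz": 0},{"fingers": -0.29,"x": 0,"y": -0.015,"z": -0.01,"wx": 0,"wy": 0,"wz": 0},{"fingers": -0.29,"x": 0,"y": -0.015,"z": -0.005,"wx": 0,"wy": 0,"wz": 0},{"fingers": -0.29,"x": 0,"y": -0.015,"z": 0.005,"wx": 0,"wy": 0,"wz": 0},{"fingers": -0.29,"x": 0,"y": -0.015,"z": 0.015,"wx": 0,"wy": 0,"wz": 0},{"fingers": -0.29,"x": 0,"y": -0.015,"z": 0.02,"wx": 0,"wy": 0,"wz": 0},{"fingers": -0.29,"x": 0,"y": -0.015,"z": 0.02,"wx": 0,"wy": 0,"wz": 0}]}}

```text
time: 4.57
ee_pos: [0.5173, -0.1347, 0.0246]
tcp_rot: [-179.8, -0.0, 88.0]
wrist_force: [-0.5, -0.3, -0.9]
opening: 0.0302
```

```bash
cat > look.py <<'E'
from h import *
import sys
F=[]
for i in range(3):
    im,d=bot.camera('scene'); F.append(bot.get_obs()['wrist_force'])
print(np.mean(F,0))
u0,v0=int(sys.argv[2]),int(sys.argv[3])
c=im[v0:v0+100,u0:u0+100]; cv2.imwrite('pics/%s.png'%sys.argv[1],cv2.resize(np.clip(c*2.0,0,255).astype(np.uint8),None,fx=6,fy=6,interpolation=cv2.INTER_NEAREST))
o=bot.get_obs();print(o['time'],o['ee_pos'],o['tcp_rot'],o['opening'])
E
python3 look.py c6 230 230
```

```text
[ 0.03195455 -0.08449519  0.36263077]
4.7167 [ 0.51855421 -0.13501665  0.0268588 ] [-1.79984122e+02 -4.60338076e-03  8.79872822e+01] 0.030252965387029925
```

View pics/c6.png

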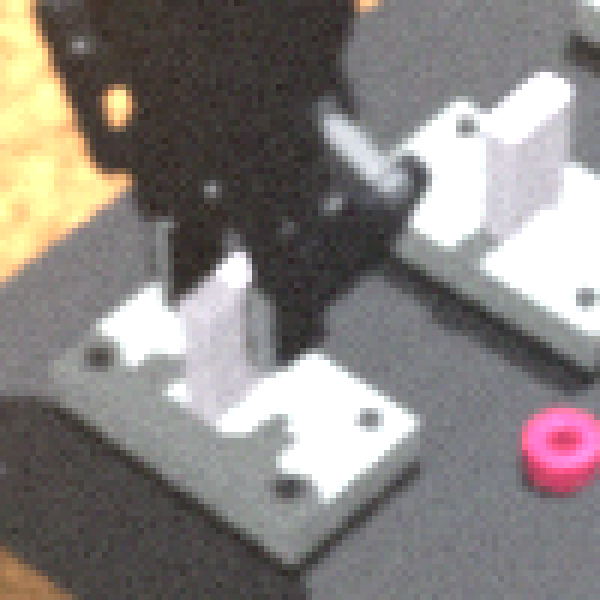

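The fingers now straddle the tab, with the front tip at crop (290,360) and about z 0.056. I'll go 14 mm lower, then make contact and start dragging.

{"fn": "play_rows", "kwargs": {"targets": [{"fingers": -0.29,"x": 0,"y": 0,"z": 0.005,"wx": 0,"wy": 0,"wz": 0},{"fingers": -0.29,"x": 0,"y": 0,"z": 0.01,"wx": 0,"wy": 0,"wz": 0},{"fingers": -0.29,"x": 0,"y": 0,"z": 0.014,"wx": 0,"wy": 0,"wz": 0},{"fingers": -0.29,"x": 0,"y": 0,"z": 0.014,"wx": 0,"wy": 0,"wz": 0},{"fingers": -0.29,"x": 0,"y": 0.003,"z": 0.014,"wx": 0,"wy": 0,"wz": 0},{"fingers": -0.29,"x": 0,"y": 0.006,"z": 0.014,"wx": 0,"wy": 0,"wz": 0},{"fingers": -0.29,"x": 0,"y": 0.009,"z": 0.014,"wx": 0,"wy": 0,"wz": 0},{"fingers": -0.29,"x": 0,"y": 0.012,"z": 0.014,"wx": 0,"wy": 0,"wz": 0},{"fingers": -0.29,"x": 0,"y": 0.015,"z": 0.014,"wx": 0,"wy": 0,"wz": 0}]}}

```text
time: 5.47
ee_pos: [0.5322, -0.1355, 0.0132]
tcp_rot: [-179.8, 0.0, 88.0]
wrist_force: [-11.5, 0.1, 7.3]
opening: 0.0302
```

```bash
python3 look.py c7 230 230
```

```text
[-8.2243164   1.10964541  5.29286501]
5.6167 [ 0.53272773 -0.13555061  0.01317158] [-1.79876517e+02  1.63117257e-03  8.79768554e+01] 0.03033712793023094
```

View pics/c7.png

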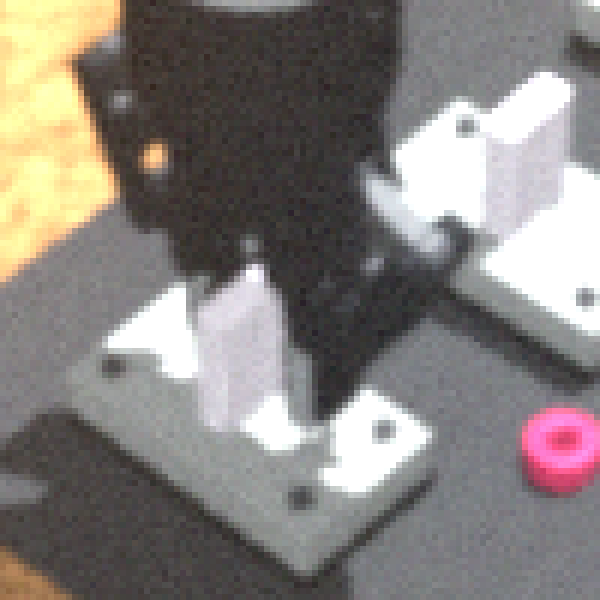

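Contact made: the sled has moved a few mm and is pressing back. Fz of about 5–7 N means the tool also bears down. I'll back off, rise a little and push again at constant speed, reading Fx and Fz together.

{"fn": "play_rows", "kwargs": {"targets": [{"fingers": -0.29,"x": 0,"y": -0.003,"z": 0,"wx": 0,"wy": 0,"wz": 0},{"fingers": -0.29,"x": 0,"y": -0.005,"z": -0.004,"wx": 0,"wy": 0,"wz": 0},{"fingers": -0.29,"x": 0,"y": -0.005,"z": -0.004,"wx": 0,"wy": 0,"wz": 0},{"fingers": -0.29,"x": 0,"y": -0.003,"z": -0.004,"wx": 0,"wy": 0,"wz": 0},{"fingers": -0.29,"x": 0,"y": 0,"z": -0.004,"wx": 0,"wy": 0,"wz": 0},{"fingers": -0.29,"x": 0,"y": 0.003,"z": -0.004,"wx": 0,"wy": 0,"wz": 0},{"fingers": -0.29,"x": 0,"y": 0.006,"z": -0.004,"wx": 0,"wy": 0,"wz": 0}]}}

```text
time: 6.2
ee_pos: [0.5381, -0.1357, 0.017]
tcp_rot: [-179.8, 0.0, 88.0]
wrist_force: [-6.7, 0.5, 3.2]
opening: 0.0304
```

{"fn": "play_rows", "kwargs": {"targets": [{"fingers": -0.29,"x": 0,"y": 0.003,"z": 0,"wx": 0,"wy": 0,"wz": 0},{"fingers": -0.29,"x": 0,"y": 0.006,"z": 0,"wx": 0,"wy": 0,"wz": 0}]}}

```text
time: 6.37
ee_pos: [0.544, -0.136, 0.017]
tcp_rot: [-179.8, 0.0, 88.0]
wrist_force: [-12.0, 0.4, 9.2]
opening: 0.0304
```

{"fn": "play_rows", "kwargs": {"targets": [{"fingers": -0.29,"x": 0,"y": 0.003,"z": 0,"wx": 0,"wy": 0,"wz": 0},{"fingers": -0.29,"x": 0,"y": 0.006,"z": 0,"wx": 0,"wy": 0,"wz": 0}]}}

```text
time: 6.53
ee_pos: [0.55, -0.1362, 0.017]
tcp_rot: [-179.8, 0.0, 88.0]
wrist_force: [-11.6, 1.0, 7.5]
opening: 0.0304
```

{"fn": "play_rows", "kwargs": {"targets": [{"fingers": -0.29,"x": 0,"y": 0.003,"z": 0,"wx": 0,"wy": 0,"wz": 0},{"fingers": -0.29,"x": 0,"y": 0.006,"z": 0,"wx": 0,"wy": 0,"wz": 0}]}}

```text
time: 6.7
ee_pos: [0.556, -0.1364, 0.017]
tcp_rot: [-179.8, 0.0, 88.0]
wrist_force: [-11.4, 0.9, 7.3]
opening: 0.0304
```

```bash
python3 look.py c8 230 230
```

```text
[-9.56746927  0.36390055  7.04685338]
6.85 [ 0.55656526 -0.1364074   0.01700338] [-1.79857425e+02  4.84471246e-03  8.79719866e+01] 0.030322867562041663
```

View pics/c8.png

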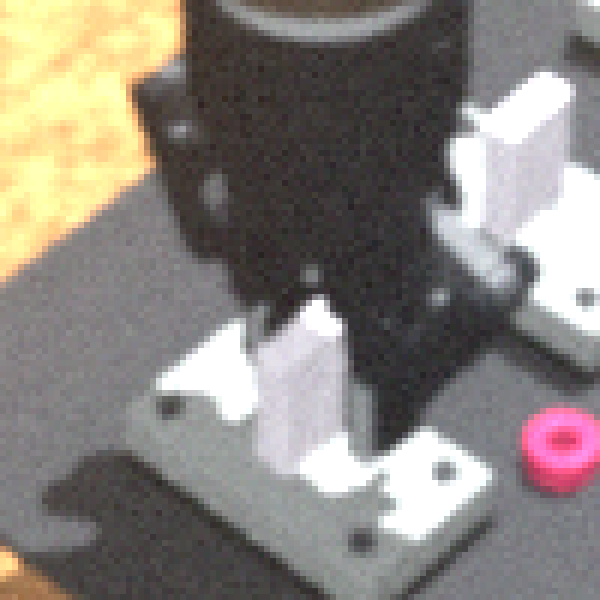

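Steady sliding gives Fx ≈ -11.6 N and Fz ≈ +7.6 N, so μ ≈ 11.6/(8.8+7.6) ≈ 0.7. I'll drag this sled another 36 mm.

{"fn": "play_rows", "kwargs": {"targets": [{"fingers": -0.29,"x": 0,"y": 0.003,"z": 0,"wx": 0,"wy": 0,"wz": 0},{"fingers": -0.29,"x": 0,"y": 0.006,"z": 0,"wx": 0,"wy": 0,"wz": 0},{"fingers": -0.29,"x": 0,"y": 0.009,"z": 0,"wx": 0,"wy": 0,"wz": 0},{"fingers": -0.29,"x": 0,"y": 0.012,"z": 0,"wx": 0,"wy": 0,"wz": 0},{"fingers": -0.29,"x": 0,"y": 0.015,"z": 0,"wx": 0,"wy": 0,"wz": 0},{"fingers": -0.29,"x": 0,"y": 0.018,"z": 0,"wx": 0,"wy": 0,"wz": 0}]}}

```text
time: 7.35
ee_pos: [0.5741, -0.137, 0.0169]
tcp_rot: [-179.8, 0.0, 88.0]
wrist_force: [-11.1, 0.4, 6.9]
opening: 0.03
```

{"fn": "play_rows", "kwargs": {"targets": [{"fingers": -0.29,"x": 0,"y": 0.003,"z": 0,"wx": 0,"wy": 0,"wz": 0},{"fingers": -0.29,"x": 0,"y": 0.006,"z": 0,"wx": 0,"wy": 0,"wz": 0},{"fingers": -0.29,"x": 0,"y": 0.009,"z": 0,"wx": 0,"wy": 0,"wz": 0},{"fingers": -0.29,"x": 0,"y": 0.012,"z": 0,"wx": 0,"wy": 0,"wz": 0},{"fingers": -0.29,"x": 0,"y": 0.015,"z": 0,"wx": 0,"wy": 0,"wz": 0},{"fingers": -0.29,"x": 0,"y": 0.018,"z": 0,"wx": 0,"wy": 0,"wz": 0}]}}

```text
time: 7.85
ee_pos: [0.5921, -0.1377, 0.017]
tcp_rot: [-179.8, 0.0, 88.0]
wrist_force: [-11.7, 1.1, 8.3]
opening: 0.0303
```

{"fn": "play_rows", "kwargs": {"targets": [{"fingers": -0.29,"x": 0,"y": 0.001,"z": 0,"wx": 0,"wy": 0,"wz": 0},{"fingers": -0.29,"x": 0,"y": -0.003,"z": 0,"wx": 0,"wy": 0,"wz": 0},{"fingers": -0.29,"x": 0,"y": -0.008,"z": 0,"wx": 0,"wy": 0,"wz": 0},{"fingers": -0.29,"x": 0,"y": -0.009,"z": -0.02,"wx": 0,"wy": 0,"wz": 0},{"fingers": -0.29,"x": 0,"y": -0.009,"z": -0.05,"wx": 0,"wy": 0,"wz": 0},{"fingers": -0.29,"x": 0,"y": -0.009,"z": -0.075,"wx": 0,"wy": 0,"wz": 0},{"fingers": -0.29,"x": 0,"y": -0.009,"z": -0.075,"wx": 0,"wy": 0,"wz": 0}]}}

```text
time: 8.43
ee_pos: [0.5867, -0.1379, 0.0976]
tcp_rot: [179.6, 0.1, 88.0]
wrist_force: [1.0, 0.2, 0.8]
opening: 0.0303
```

```bash
python3 - <<'E'
from h import *
im,d=bot.camera('scene'); W=cloud('scene',d); print(sledpos(W,d>0,(.583,-.137)))
m=(d>0)&(abs(W[...,0]-.583)<.03)&(abs(W[...,1]+.137)<.03)&(W[...,2]>.055)&(W[...,2]<.078); print(W[m].mean(0),m.sum())
cv2.imwrite('pics/s9.png',im); o=bot.get_obs(); print(o['time'],o['ee_pos'],o['wrist_force'])
show((.5385,-.020,.092),down(89))
E
```

```text
(((584.7166748046875, -141.4530487060547), (57.845951080322266, 101.5839614868164), 88.1030044555664), 1292)
[ 0.58661497 -0.14337932  0.06896537] 223
8.4833 [ 0.58612697 -0.13772591  0.09507776] [ 0.24822133 -0.83482766 -1.6368616 ]
x 0.1160 y -0.0517 z 0.0027  w 0.31 0.06 -1.01
```

View pics/s9.png

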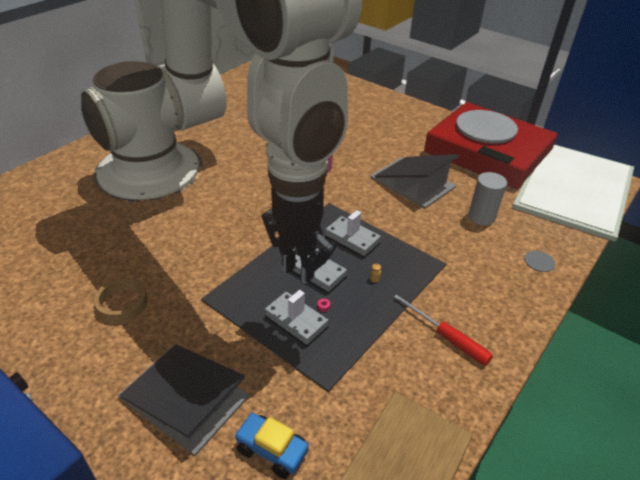

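Sled c is now at x 0.585, a drag of 67 mm, upright and next to the wheel at (323,305) without touching it. On to the middle sled.

{"fn": "play_rows", "kwargs": {"targets": [{"fingers": -0.29,"x": 0.03,"y": -0.013,"z": 0,"wx": 0,"wy": 0,"wz": -0.3},{"fingers": -0.29,"x": 0.06,"y": -0.026,"z": 0,"wx": 0,"wy": 0,"wz": -0.6},{"fingers": -0.29,"x": 0.09,"y": -0.04,"z": 0,"wx": 0,"wy": 0,"wz": -1},{"fingers": -0.29,"x": 0.11,"y": -0.05,"z": 0,"wx": 0,"wy": 0,"wz": -1},{"fingers": -0.29,"x": 0.116,"y": -0.052,"z": 0,"wx": 0,"wy": 0,"wz": -1},{"fingers": -0.29,"x": 0.116,"y": -0.052,"z": 0.01,"wx": 0,"wy": 0,"wz": -1},{"fingers": -0.29,"x": 0.116,"y": -0.052,"z": 0.03,"wx": 0,"wy": 0,"wz": -1},{"fingers": -0.29,"x": 0.116,"y": -0.052,"z": 0.055,"wx": 0,"wy": 0,"wz": -1},{"fingers": -0.29,"x": 0.116,"y": -0.052,"z": 0.072,"wx": 0,"wy": 0,"wz": -1},{"fingers": -0.29,"x": 0.116,"y": -0.052,"z": 0.078,"wx": 0,"wy": 0,"wz": -1},{"fingers": -0.29,"x": 0.116,"y": -0.052,"z": 0.078,"wx": 0,"wy": 0,"wz": -1},{"fingers": -0.29,"x": 0.116,"y": -0.049,"z": 0.078,"wx": 0,"wy": 0,"wz": -1},{"fingers": -0.29,"x": 0.116,"y": -0.046,"z": 0.078,"wx": 0,"wy": 0,"wz": -1},{"fingers": -0.29,"x": 0.116,"y": -0.043,"z": 0.078,"wx": 0,"wy": 0,"wz": -1},{"fingers": -0.29,"x": 0.116,"y": -0.04,"z": 0.078,"wx": 0,"wy": 0,"wz": -1}]}}

```text
time: 9.73
ee_pos: [0.5489, -0.0202, 0.015]
tcp_rot: [180.0, 0.0, 89.0]
wrist_force: [-5.5, -0.5, 4.4]
opening: 0.0304
```

```bash
python3 look.py c10 270 210
```

```text
[-0.43525981  0.06420841 -0.26130773]
9.8833 [ 0.54930222 -0.02008465  0.01446857] [1.79936177e+02 3.98601511e-03 8.89843653e+01] 0.030509404339436354
```

View pics/c10.png

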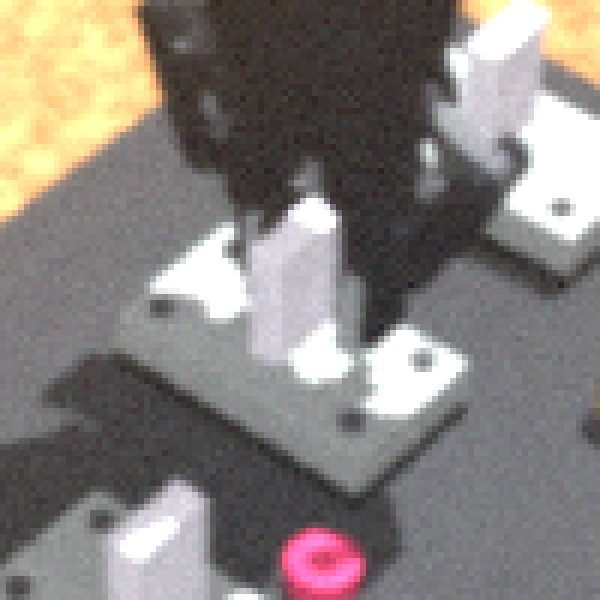

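{"fn": "play_rows", "kwargs": {"targets": [{"fingers": -0.29,"x": 0,"y": 0.002,"z": -0.002,"wx": 0,"wy": 0,"wz": 0},{"fingers": -0.29,"x": 0,"y": 0.005,"z": -0.002,"wx": 0,"wy": 0,"wz": 0},{"fingers": -0.29,"x": 0,"y": 0.008,"z": -0.002,"wx": 0,"wy": 0,"wz": 0},{"fingers": -0.29,"x": 0,"y": 0.011,"z": -0.002,"wx": 0,"wy": 0,"wz": 0},{"fingers": -0.29,"x": 0,"y": 0.014,"z": -0.002,"wx": 0,"wy": 0,"wz": 0}]}}

```text
time: 10.3
ee_pos: [0.5627, -0.0203, 0.0161]
tcp_rot: [-180.0, 0.0, 89.0]
wrist_force: [-4.3, 0.5, 2.2]
opening: 0.0302
```

{"fn": "play_rows", "kwargs": {"targets": [{"fingers": -0.29,"x": 0,"y": 0.003,"z": 0,"wx": 0,"wy": 0,"wz": 0},{"fingers": -0.29,"x": 0,"y": 0.006,"z": 0,"wx": 0,"wy": 0,"wz": 0}]}}

```text
time: 10.47
ee_pos: [0.5688, -0.0204, 0.0161]
tcp_rot: [-180.0, 0.0, 89.0]
wrist_force: [-5.0, -0.2, 2.8]
opening: 0.0305
```

{"fn": "play_rows", "kwargs": {"targets": [{"fingers": -0.29,"x": 0,"y": 0.003,"z": 0,"wx": 0,"wy": 0,"wz": 0},{"fingers": -0.29,"x": 0,"y": 0.006,"z": 0,"wx": 0,"wy": 0,"wz": 0}]}}

```text
time: 10.63
ee_pos: [0.5749, -0.0205, 0.0161]
tcp_rot: [-180.0, 0.0, 89.0]
wrist_force: [-5.2, -0.8, 2.2]
opening: 0.0302
```

{"fn": "play_rows", "kwargs": {"targets": [{"fingers": -0.29,"x": 0,"y": 0.003,"z": 0,"wx": 0,"wy": 0,"wz": 0},{"fingers": -0.29,"x": 0,"y": 0.006,"z": 0,"wx": 0,"wy": 0,"wz": 0}]}}

```text
time: 10.8
ee_pos: [0.5809, -0.0206, 0.0161]
tcp_rot: [-180.0, 0.0, 89.0]
wrist_force: [-5.1, 0.5, 3.4]
opening: 0.0303
```

{"fn": "play_rows", "kwargs": {"targets": [{"fingers": -0.29,"x": 0,"y": 0.003,"z": 0,"wx": 0,"wy": 0,"wz": 0},{"fingers": -0.29,"x": 0,"y": 0.006,"z": 0,"wx": 0,"wy": 0,"wz": 0}]}}

```text
time: 10.97
ee_pos: [0.5868, -0.0207, 0.0161]
tcp_rot: [-180.0, 0.0, 89.0]
wrist_force: [-5.4, 1.1, 2.3]
opening: 0.0306
```

{"fn": "play_rows", "kwargs": {"targets": [{"fingers": -0.29,"x": 0,"y": 0.003,"z": 0,"wx": 0,"wy": 0,"wz": 0},{"fingers": -0.29,"x": 0,"y": 0.006,"z": 0,"wx": 0,"wy": 0,"wz": 0}]}}

```text
time: 11.13
ee_pos: [0.5928, -0.0208, 0.0161]
tcp_rot: [-180.0, 0.0, 89.0]
wrist_force: [-4.9, -0.3, 3.3]
opening: 0.0305
```

{"fn": "play_rows", "kwargs": {"targets": [{"fingers": -0.29,"x": 0,"y": 0.003,"z": 0,"wx": 0,"wy": 0,"wz": 0},{"fingers": -0.29,"x": 0,"y": 0.006,"z": 0,"wx": 0,"wy": 0,"wz": 0}]}}

```text
time: 11.3
ee_pos: [0.5989, -0.0209, 0.0161]
tcp_rot: [-180.0, 0.0, 89.0]
wrist_force: [-5.6, 0.3, 3.9]
opening: 0.0301
```

{"fn": "play_rows", "kwargs": {"targets": [{"fingers": -0.29,"x": 0,"y": 0.003,"z": 0,"wx": 0,"wy": 0,"wz": 0},{"fingers": -0.29,"x": 0,"y": 0.006,"z": 0,"wx": 0,"wy": 0,"wz": 0},{"fingers": -0.29,"x": 0,"y": 0.008,"z": 0,"wx": 0,"wy": 0,"wz": 0},{"fingers": -0.29,"x": 0,"y": 0.009,"z": 0,"wx": 0,"wy": 0,"wz": 0}]}}

```text
time: 11.63
ee_pos: [0.6079, -0.0211, 0.0161]
tcp_rot: [180.0, -0.0, 89.0]
wrist_force: [-5.4, 0.1, 3.6]
opening: 0.0305
```

```bash
python3 look.py c11 290 210;python3 - <<'E'
from h import *
im,d=bot.camera('scene'); W=cloud('scene',d); print(sledpos(W,d>0,(.605,-.022)))
E
```

```text
[-2.78783983 -0.01380976  1.91029013]
11.7833 [ 0.60801222 -0.02107267  0.01605015] [ 1.79962615e+02 -6.89207962e-04  8.89884886e+01] 0.030283371032557488
(((599.2070922851562, -23.91568946838379), (59.972373962402344, 101.82624053955078), 89.04399108886719), 1017)
```

View pics/c11.png

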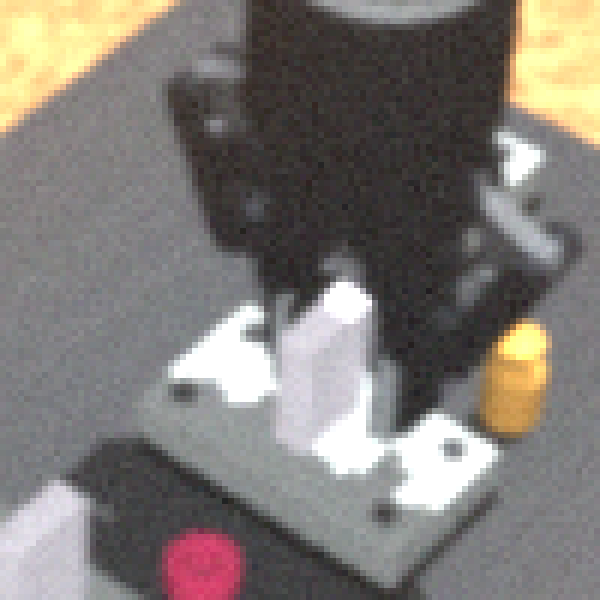

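Middle sled: Fx ≈ -5.2 N and Fz ≈ +3.0 N, so μ ≈ 0.44. It moved 61 mm and the brass weight is untouched. Next I back off and go to the third sled.

{"fn": "play_rows", "kwargs": {"targets": [{"fingers": -0.29,"x": 0,"y": -0.004,"z": 0,"wx": 0,"wy": 0,"wz": 0},{"fingers": -0.29,"x": 0,"y": -0.008,"z": 0,"wx": 0,"wy": 0,"wz": 0},{"fingers": -0.29,"x": 0,"y": -0.009,"z": -0.02,"wx": 0,"wy": 0,"wz": 0},{"fingers": -0.29,"x": 0,"y": -0.009,"z": -0.055,"wx": 0,"wy": 0,"wz": 0},{"fingers": -0.29,"x": 0.005,"y": -0.02,"z": -0.08,"wx": 0,"wy": 0,"wz": 0},{"fingers": -0.29,"x": 0.03,"y": -0.04,"z": -0.085,"wx": 0,"wy": 0,"wz": 0},{"fingers": -0.29,"x": 0.06,"y": -0.06,"z": -0.085,"wx": 0,"wy": 0,"wz": 0},{"fingers": -0.29,"x": 0.09,"y": -0.07,"z": -0.085,"wx": 0,"wy": 0,"wz": 0},{"fingers": -0.29,"x": 0.115,"y": -0.074,"z": -0.085,"wx": 0,"wy": 0,"wz": 0},{"fingers": -0.29,"x": 0.121,"y": -0.075,"z": -0.085,"wx": 0,"wy": 0,"wz": 0},{"fingers": -0.29,"x": 0.121,"y": -0.075,"z": -0.085,"wx": 0,"wy": 0,"wz": 0}]}}

```text
time: 12.75
ee_pos: [0.5344, 0.1027, 0.1012]
tcp_rot: [180.0, -0.0, 89.1]
wrist_force: [-0.6, -1.7, 0.9]
opening: 0.0304
```

```bash
python3 - <<'E'
from h import *
F=[]
for i in range(4):
    im,d=bot.camera('scene'); F.append(bot.get_obs()['wrist_force'])
print('zero',np.mean(F,0))
W=cloud('scene',d); 
for c in((.605,-.022),(.584,-.138)): print(sledpos(W,d>0,c))
o=bot.get_obs(); print(o['time'],o['ee_pos'])
show((.535,.102,.0165),down(89))
E
```

```text
zero [ 0.08493899 -0.40461224 -0.20328298]
(((599.1643676757812, -24.297468185424805), (59.816688537597656, 101.94745635986328), 88.65261840820312), 1112)
(((584.4527587890625, -140.6483612060547), (59.25766372680664, 102.15251159667969), 88.7373046875), 1282)
12.95 [0.53497721 0.10021447 0.10086681]
x 0.0018 y -0.0000 z 0.0844  w -0.00 0.01 -0.07
```

{"fn": "play_rows", "kwargs": {"targets": [{"fingers": -0.29,"x": 0.002,"y": 0,"z": 0.02,"wx": 0,"wy": 0,"wz": 0},{"fingers": -0.29,"x": 0.002,"y": 0,"z": 0.05,"wx": 0,"wy": 0,"wz": 0},{"fingers": -0.29,"x": 0.002,"y": 0,"z": 0.075,"wx": 0,"wy": 0,"wz": 0},{"fingers": -0.29,"x": 0.002,"y": 0,"z": 0.084,"wx": 0,"wy": 0,"wz": 0},{"fingers": -0.29,"x": 0.002,"y": 0,"z": 0.084,"wx": 0,"wy": 0,"wz": 0},{"fingers": -0.29,"x": 0.002,"y": 0.003,"z": 0.084,"wx": 0,"wy": 0,"wz": 0},{"fingers": -0.29,"x": 0.002,"y": 0.006,"z": 0.084,"wx": 0,"wy": 0,"wz": 0},{"fingers": -0.29,"x": 0.002,"y": 0.009,"z": 0.084,"wx": 0,"wy": 0,"wz": 0},{"fingers": -0.29,"x": 0.002,"y": 0.012,"z": 0.084,"wx": 0,"wy": 0,"wz": 0},{"fingers": -0.29,"x": 0.002,"y": 0.015,"z": 0.084,"wx": 0,"wy": 0,"wz": 0},{"fingers": -0.29,"x": 0.002,"y": 0.018,"z": 0.084,"wx": 0,"wy": 0,"wz": 0},{"fingers": -0.29,"x": 0.002,"y": 0.021,"z": 0.084,"wx": 0,"wy": 0,"wz": 0}]}}

```text
time: 13.95
ee_pos: [0.5561, 0.1029, 0.0173]
tcp_rot: [180.0, -0.0, 89.0]
wrist_force: [-2.2, -0.1, 1.2]
opening: 0.0301
```

{"fn": "play_rows", "kwargs": {"targets": [{"fingers": -0.29,"x": 0,"y": 0.003,"z": 0,"wx": 0,"wy": 0,"wz": 0},{"fingers": -0.29,"x": 0,"y": 0.006,"z": 0,"wx": 0,"wy": 0,"wz": 0}]}}

```text
time: 14.12
ee_pos: [0.562, 0.1028, 0.017]
tcp_rot: [-180.0, -0.0, 89.0]
wrist_force: [-2.9, -0.4, 1.3]
opening: 0.0302
```

{"fn": "play_rows", "kwargs": {"targets": [{"fingers": -0.29,"x": 0,"y": 0.003,"z": 0,"wx": 0,"wy": 0,"wz": 0},{"fingers": -0.29,"x": 0,"y": 0.006,"z": 0,"wx": 0,"wy": 0,"wz": 0}]}}

```text
time: 14.28
ee_pos: [0.568, 0.1027, 0.017]
tcp_rot: [-180.0, -0.0, 89.0]
wrist_force: [-2.2, 0.8, 2.8]
opening: 0.0301
```

{"fn": "play_rows", "kwargs": {"targets": [{"fingers": -0.29,"x": 0,"y": 0.003,"z": 0,"wx": 0,"wy": 0,"wz": 0},{"fingers": -0.29,"x": 0,"y": 0.006,"z": 0,"wx": 0,"wy": 0,"wz": 0}]}}

```text
time: 14.45
ee_pos: [0.574, 0.1025, 0.017]
tcp_rot: [-180.0, 0.0, 89.0]
wrist_force: [-2.2, 0.2, 2.1]
opening: 0.0302
```

{"fn": "play_rows", "kwargs": {"targets": [{"fingers": -0.29,"x": 0,"y": 0.003,"z": 0,"wx": 0,"wy": 0,"wz": 0},{"fingers": -0.29,"x": 0,"y": 0.006,"z": 0,"wx": 0,"wy": 0,"wz": 0}]}}

```text
time: 14.62
ee_pos: [0.5801, 0.1024, 0.0169]
tcp_rot: [-180.0, -0.0, 89.0]
wrist_force: [-2.6, -0.1, 2.1]
opening: 0.0305
```

{"fn": "play_rows", "kwargs": {"targets": [{"fingers": -0.29,"x": 0,"y": 0.003,"z": 0,"wx": 0,"wy": 0,"wz": 0},{"fingers": -0.29,"x": 0,"y": 0.006,"z": 0,"wx": 0,"wy": 0,"wz": 0}]}}

```text
time: 14.78
ee_pos: [0.586, 0.1023, 0.017]
tcp_rot: [-180.0, 0.0, 89.0]
wrist_force: [-1.5, -0.5, 1.5]
opening: 0.0304
```

{"fn": "play_rows", "kwargs": {"targets": [{"fingers": -0.29,"x": 0,"y": 0.003,"z": 0,"wx": 0,"wy": 0,"wz": 0},{"fingers": -0.29,"x": 0,"y": 0.006,"z": 0,"wx": 0,"wy": 0,"wz": 0}]}}

```text
time: 14.95
ee_pos: [0.5921, 0.1022, 0.017]
tcp_rot: [-180.0, 0.0, 89.0]
wrist_force: [-3.3, 0.5, 1.9]
opening: 0.0304
```

{"fn": "play_rows", "kwargs": {"targets": [{"fingers": -0.29,"x": 0,"y": 0.003,"z": 0,"wx": 0,"wy": 0,"wz": 0},{"fingers": -0.29,"x": 0,"y": 0.006,"z": 0,"wx": 0,"wy": 0,"wz": 0}]}}

```text
time: 15.12
ee_pos: [0.598, 0.1021, 0.017]
tcp_rot: [-180.0, 0.0, 89.0]
wrist_force: [-2.6, -0.0, 3.1]
opening: 0.0302
```

{"fn": "play_rows", "kwargs": {"targets": [{"fingers": -0.29,"x": 0,"y": 0.003,"z": 0,"wx": 0,"wy": 0,"wz": 0},{"fingers": -0.29,"x": 0,"y": 0.005,"z": 0,"wx": 0,"wy": 0,"wz": 0},{"fingers": -0.29,"x": 0,"y": 0.007,"z": 0,"wx": 0,"wy": 0,"wz": 0},{"fingers": -0.29,"x": 0,"y": 0.008,"z": 0,"wx": 0,"wy": 0,"wz": 0}]}}

```text
time: 15.45
ee_pos: [0.606, 0.102, 0.0169]
tcp_rot: [-180.0, -0.0, 89.0]
wrist_force: [-2.3, -0.8, 1.7]
opening: 0.0299
```

```bash
python3 look.py c12 310 170;python3 - <<'E'
from h import *
im,d=bot.camera('scene'); W=cloud('scene',d); print(sledpos(W,d>0,(.60,.1)))
E
```

```text
[-0.66132544  0.03177972 -0.1952079 ]
15.6 [0.60604256 0.10196212 0.01692874] [1.79973798e+02 4.89708230e-04 8.89825552e+01] 0.02987903459953187
(((597.6043090820312, 97.68618774414062), (101.60427856445312, 59.16143798828125), 0.43299081921577454), 881)
```

View pics/c12.png

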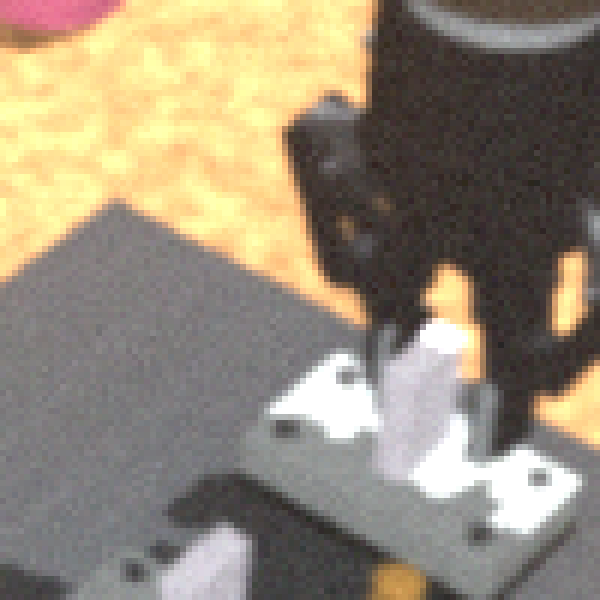

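Third sled: Fx ≈ -2.4 N and Fz ≈ +2 N, so μ ≈ 0.22, moved 63 mm. The ranking is clear:
- **c (-y):** 0.69, goes on the steep ramp.
- **b (middle):** 0.44, goes on the gentle ramp.
- **a (+y):** 0.22, stays on the plate.

I'll back off and go to c.

{"fn": "play_rows", "kwargs": {"targets": [{"fingers": -0.29,"x": 0,"y": -0.004,"z": 0,"wx": 0,"wy": 0,"wz": 0},{"fingers": -0.29,"x": 0,"y": -0.008,"z": 0,"wx": 0,"wy": 0,"wz": 0},{"fingers": -0.29,"x": 0,"y": -0.009,"z": -0.02,"wx": 0,"wy": 0,"wz": 0},{"fingers": -0.29,"x": 0,"y": -0.009,"z": -0.055,"wx": 0,"wy": 0,"wz": 0},{"fingers": -0.29,"x": -0.01,"y": -0.01,"z": -0.085,"wx": 0,"wy": 0,"wz": 0},{"fingers": -0.29,"x": -0.045,"y": -0.012,"z": -0.09,"wx": 0,"wy": 0,"wz": 0},{"fingers": -0.29,"x": -0.085,"y": -0.014,"z": -0.09,"wx": 0,"wy": 0,"wz": 0.5},{"fingers": -0.29,"x": -0.125,"y": -0.015,"z": -0.09,"wx": 0,"wy": 0,"wz": 1},{"fingers": -0.29,"x": -0.165,"y": -0.016,"z": -0.09,"wx": 0,"wy": 0,"wz": 1},{"fingers": -0.29,"x": -0.205,"y": -0.017,"z": -0.09,"wx": 0,"wy": 0,"wz": 1},{"fingers": -0.29,"x": -0.235,"y": -0.017,"z": -0.09,"wx": 0,"wy": 0,"wz": 1},{"fingers": -0.29,"x": -0.24,"y": -0.017,"z": -0.09,"wx": 0,"wy": 0,"wz": 1},{"fingers": -0.29,"x": -0.24,"y": -0.017,"z": -0.09,"wx": 0,"wy": 0,"wz": 1}]}}

```text
time: 16.73
ee_pos: [0.5839, -0.1396, 0.1069]
tcp_rot: [-180.0, 0.0, 87.8]
wrist_force: [0.9, -0.2, -0.5]
opening: 0.0301
```

```bash
python3 - <<'E'
from h import *
F=[]
im,d=bot.camera('scene')
W=cloud('scene',d); 
for c in((.605,-.022),(.584,-.138),(.6,.1)): print(sledpos(W,d>0,c))
im,d=bot.camera('top'); W=cloud('top',d)
for c in((.605,-.022),(.584,-.138),(.6,.1)): print('top',sledpos(W,d>0,c))
o=bot.get_obs(); print(o['time'],o['ee_pos'])
show((.5852,-.138,.0165),down(88))
E
```

```text
(((599.6173706054688, -23.535594940185547), (59.5426025390625, 101.47022247314453), 88.79838562011719), 1113)
(((584.5643310546875, -141.8263702392578), (58.91704559326172, 102.69782257080078), 87.7713394165039), 1292)
(((597.58740234375, 98.22844696044922), (59.05119323730469, 102.3175277709961), 89.18412017822266), 938)
top (((601.1912231445312, -21.52256202697754), (55.26460647583008, 101.17749786376953), 88.6521987915039), 689)
top (((0.0, 0.0), (0.0, 0.0), 0.0), 0)
top (((598.9532470703125, 101.45787811279297), (55.656986236572266, 101.2227554321289), 89.44371032714844), 679)
16.8333 [ 0.58426282 -0.13720906  0.10696887]
x -0.0008 y 0.0010 z 0.0905  w -0.01 -0.02 -0.03
```

Now I'll lower onto c's tab and close with a moderate grip, without lifting yet.

{"fn": "play_rows", "kwargs": {"targets": [{"fingers": -0.29,"x": -0.001,"y": 0.001,"z": 0.02,"wx": 0,"wy": 0,"wz": 0},{"fingers": -0.29,"x": -0.001,"y": 0.001,"z": 0.05,"wx": 0,"wy": 0,"wz": 0},{"fingers": -0.29,"x": -0.001,"y": 0.001,"z": 0.078,"wx": 0,"wy": 0,"wz": 0},{"fingers": -0.29,"x": -0.001,"y": 0.001,"z": 0.09,"wx": 0,"wy": 0,"wz": 0},{"fingers": -0.29,"x": -0.001,"y": 0.001,"z": 0.09,"wx": 0,"wy": 0,"wz": 0},{"fingers": -0.5,"x": -0.001,"y": 0.001,"z": 0.09,"wx": 0,"wy": 0,"wz": 0},{"fingers": -0.7,"x": -0.001,"y": 0.001,"z": 0.09,"wx": 0,"wy": 0,"wz": 0},{"fingers": -1,"x": -0.001,"y": 0.001,"z": 0.09,"wx": 0,"wy": 0,"wz": 0},{"fingers": -1,"x": -0.001,"y": 0.001,"z": 0.09,"wx": 0,"wy": 0,"wz": 0},{"fingers": -1,"x": -0.001,"y": 0.001,"z": 0.09,"wx": 0,"wy": 0,"wz": 0}], "grip_force": 60}}

```text
time: 17.67
ee_pos: [0.586, -0.1383, 0.0191]
tcp_rot: [179.9, -0.0, 88.0]
wrist_force: [-4.3, 4.4, 4.7]
opening: 0.011
```

```bash
python3 look.py c13 250 240
```

```text
[-4.88101638  3.22312567  5.05080127]
17.8167 [ 0.58596731 -0.13835897  0.01908159] [ 1.79901790e+02 -1.97809609e-02  8.80040391e+01] 0.010755424089151209
```

View pics/c13.png

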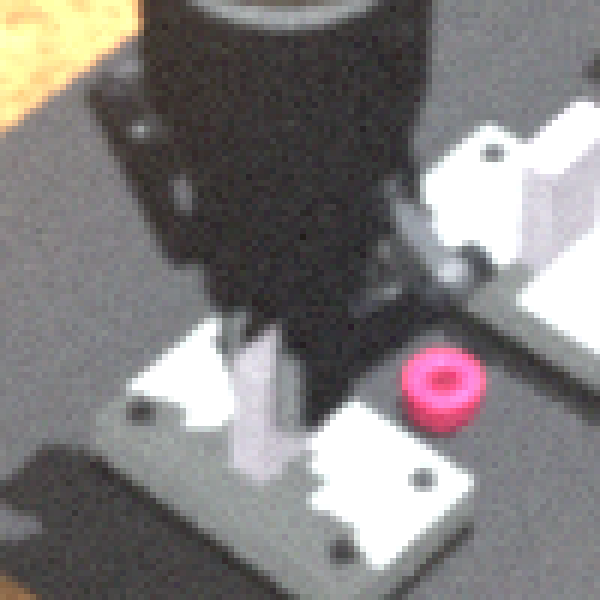

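c is gripped at its tab (opening 11 mm), with the wheel clear. Lifting.

{"fn": "play_rows", "kwargs": {"targets": [{"fingers": -1,"x": 0,"y": 0,"z": -0.004,"wx": 0,"wy": 0,"wz": 0},{"fingers": -1,"x": 0,"y": 0,"z": -0.012,"wx": 0,"wy": 0,"wz": 0},{"fingers": -1,"x": 0,"y": 0,"z": -0.025,"wx": 0,"wy": 0,"wz": 0},{"fingers": -1,"x": 0,"y": 0,"z": -0.045,"wx": 0,"wy": 0,"wz": 0},{"fingers": -1,"x": 0,"y": 0,"z": -0.07,"wx": 0,"wy": 0,"wz": 0},{"fingers": -1,"x": 0,"y": 0,"z": -0.095,"wx": 0,"wy": 0,"wz": 0},{"fingers": -1,"x": 0,"y": 0,"z": -0.12,"wx": 0,"wy": 0,"wz": 0},{"fingers": -1,"x": 0,"y": 0,"z": -0.135,"wx": 0,"wy": 0,"wz": 0},{"fingers": -1,"x": 0,"y": 0,"z": -0.14,"wx": 0,"wy": 0,"wz": 0},{"fingers": -1,"x": 0,"y": 0,"z": -0.14,"wx": 0,"wy": 0,"wz": 0}]}}

```text
time: 18.65
ee_pos: [0.5863, -0.139, 0.1591]
tcp_rot: [179.8, 0.0, 88.0]
wrist_force: [-0.1, 0.4, -8.7]
opening: 0.0109
```

```bash
python3 - <<'E'
from h import *
im,d=bot.camera('scene'); W=cloud('scene',d)
cv2.imwrite('pics/s14.png',im); o=bot.get_obs(); print(o['time'],o['ee_pos'],o['tcp_rot'],o['wrist_force'],o['opening'],o['q'])
# carried block top
z0=o['ee_pos'][2]-.014
m=(d>0)&(abs(W[...,0]-.586)<.075)&(abs(W[...,1]+.139)<.05)&(abs(W[...,2]-z0-.024)<.012)
p=W[m]; A=np.c_[p[:,:2],np.ones(len(p))]; w=np.ones(len(p),bool)
for _ in range(6):
    k=np.linalg.lstsq(A[w],p[w,2],rcond=None)[0]; w=abs(p[:,2]-A@k)<.003
q=p[w]; print('block top z',q.mean(0),'slopes deg',np.degrees(k[:2]),w.sum(),cv2.minAreaRect((q[:,:2]*1000).astype(np.float32)))
Rd=Ro.from_euler('zyx',[-7.3,-28,0],degrees=True); n=Rd.apply([0,0,1]); print(n)
tool=Rd*Ro.from_euler('z',2,degrees=True)*down(88)
c=np.array([.5205,.3695,.050]); print('tool',tool.as_euler('xyz',degrees=True))
print('target', c+n*(.014+.05)); show(c+n*(.014+.05)+[0,0,.02],tool)
E
```

```text
18.7 [ 0.58567693 -0.13881412  0.15729545] [1.79961494e+02 9.61284566e-03 8.79798208e+01] [ 0.234167    0.03319872 -9.64458218] 0.010894233741846053 [-1.33329290e+01  1.14319989e+01  1.21313766e+01  9.06597342e+01
 -1.87258284e-03  7.86872463e+01]
block top z [ 0.59285215 -0.14696095  0.1693222 ] slopes deg [0.13177311 0.11563546] 1288 ((586.4701538085938, -141.8994140625), (57.649696350097656, 101.54170227050781), 88.05158233642578)
[-4.69471563e-01  3.46944695e-18  8.82947593e-01]
tool [152.19285223  -3.4199081   83.5468041 ]
target [0.49045382 0.3695     0.10650865]
x 0.5046 y -0.1131 z 0.0306  w -27.88 2.28 5.18
```

View pics/s14.png

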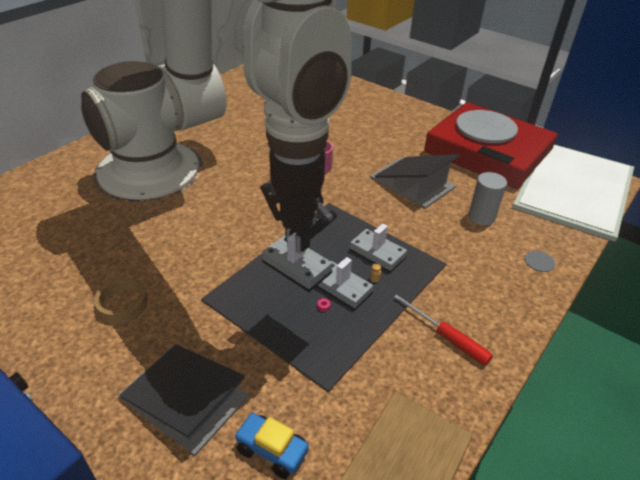

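The lift is clean: weight about 9 N, block level, underside 12 mm below the reported TCP. My deck rotation used the wrong Euler convention, so I'll fix that before moving.

```bash
cat >> h.py <<'E'
decks={'steep':(np.array([.5205,.3695,.050]),-7.3,28.),'gentle':(np.array([.5412,-.363,.033]),3.8,15.5)}
def deckR(k): c,y,s=decks[k]; return Ro.from_euler('ZYX',[y,-s,0],degrees=True)
def ontodeck(k,hover,h=.012,up=0,ysled=-2.,ytool=88.,dx=0,dy=0):
    c=decks[k][0]; R=deckR(k); tool=R*Ro.from_euler('z',-ysled,degrees=True)*down(ytool)
    return c+R.apply([dx,dy,h+hover])+[0,0,up],tool
E
python3 - <<'E'
from h import *
print(deckR('steep').apply([0,0,1]))
p,R=ontodeck('steep',.05,up=.02); print(p,R.as_euler('xyz',degrees=True)); show(p,R)
E
```

```text
[-0.46566623  0.05965322  0.88294759]
[0.49162869 0.3731985  0.12474275] [152.    0.   82.7]
x 0.5084 y -0.1121 z 0.0324  w -27.94 -1.28 5.18
```

{"fn": "play_rows", "kwargs": {"targets": [{"fingers": -1,"x": 0.01,"y": -0.002,"z": -0.002,"wx": -0.5,"wy": 0,"wz": 0.1},{"fingers": -1,"x": 0.03,"y": -0.007,"z": -0.005,"wx": -1.6,"wy": -0.1,"wz": 0.3},{"fingers": -1,"x": 0.06,"y": -0.013,"z": -0.005,"wx": -3.3,"wy": -0.2,"wz": 0.6},{"fingers": -1,"x": 0.095,"y": -0.021,"z": -0.005,"wx": -5.2,"wy": -0.2,"wz": 1},{"fingers": -1,"x": 0.13,"y": -0.029,"z": -0.005,"wx": -7.1,"wy": -0.3,"wz": 1.3},{"fingers": -1,"x": 0.165,"y": -0.036,"z": -0.005,"wx": -9.1,"wy": -0.4,"wz": 1.7},{"fingers": -1,"x": 0.2,"y": -0.044,"z": -0.005,"wx": -11,"wy": -0.5,"wz": 2},{"fingers": -1,"x": 0.235,"y": -0.052,"z": -0.005,"wx": -12.9,"wy": -0.6,"wz": 2.4},{"fingers": -1,"x": 0.27,"y": -0.06,"z": -0.005,"wx": -14.8,"wy": -0.7,"wz": 2.8},{"fingers": -1,"x": 0.305,"y": -0.067,"z": -0.005,"wx": -16.8,"wy": -0.8,"wz": 3.1},{"fingers": -1,"x": 0.34,"y": -0.075,"z": -0.005,"wx": -18.7,"wy": -0.9,"wz": 3.5},{"fingers": -1,"x": 0.375,"y": -0.083,"z": -0.005,"wx": -20.6,"wy": -0.9,"wz": 3.8},{"fingers": -1,"x": 0.41,"y": -0.09,"z": -0.005,"wx": -22.5,"wy": -1,"wz": 4.2},{"fingers": -1,"x": 0.445,"y": -0.098,"z": -0.005,"wx": -24.5,"wy": -1.1,"wz": 4.5},{"fingers": -1,"x": 0.475,"y": -0.105,"z": -0.002,"wx": -26.1,"wy": -1.2,"wz": 4.8},{"fingers": -1,"x": 0.495,"y": -0.109,"z": 0.005,"wx": -27.3,"wy": -1.25,"wz": 5},{"fingers": -1,"x": 0.505,"y": -0.1115,"z": 0.012,"wx": -27.9,"wy": -1.28,"wz": 5.2},{"fingers": -1,"x": 0.5084,"y": -0.1121,"z": 0.02,"wx": -27.94,"wy": -1.28,"wz": 5.18},{"fingers": -1,"x": 0.5084,"y": -0.1121,"z": 0.02,"wx": -27.94,"wy": -1.28,"wz": 5.18}]}}

```text
time: 20.28
ee_pos: [0.4894, 0.3727, 0.133]
tcp_rot: [152.3, 0.2, 82.8]
wrist_force: [-1.3, -0.5, -9.1]
opening: 0.011
```

```bash
cat > meas.py <<'E'
from h import *
import sys
k,name=sys.argv[1],sys.argv[2]
im,d=bot.camera('scene'); W=cloud('scene',d); o=bot.get_obs(); p,R,_=cur()
print(o['time'],o['ee_pos'],o['tcp_rot'],'F',o['wrist_force'],o['opening'])
# predicted sled frame
c,y,s=decks[k]; Rd=deckR(k); D=(W-c)@Rd.as_matrix()   # deck coords
tc=Rd.inv().apply(p-c); print('tcp in deck',tc.round(4))
m=(d>0)&(abs(D[...,0]-tc[0])<.085)&(abs(D[...,1]-tc[1])<.06)&(D[...,2]>tc[2]-.03)&(D[...,2]<tc[2]+.06)
q=D[m]; hist,e=np.histogram(q[:,2],bins=45); 
i=np.argmax(hist); zc=(e[i]+e[i+1])/2
q=q[abs(q[:,2]-zc)<.006]; A=np.c_[q[:,:2],np.ones(len(q))]; w=np.ones(len(q),bool)
for _ in range(6):
    kk=np.linalg.lstsq(A[w],q[w,2],rcond=None)[0]; w=abs(q[:,2]-A@kk)<.003
g=q[w]; r=cv2.minAreaRect((g[:,:2]*1000).astype(np.float32))
print('block top: deck z',g[:,2].mean().round(4),'tilt deg',np.degrees(kk[:2]).round(2),'rect',np.round(r[0],1),np.round(r[1],1),round(r[2],1),len(g))
u,v=proj('scene',c); u,v=int(u)-60,int(v)-90
u=max(0,min(540,u)); v=max(0,min(380,v)); cv2.imwrite('pics/%s.png'%name,cv2.resize(im[v:v+130,u:u+130],None,fx=4.6,fy=4.6))
E
python3 meas.py steep c15
```

```text
20.3333 [0.49021663 0.37215184 0.13443949] [152.21562058   0.18491483  82.72952949] F [-0.61681704 -0.37435039 -8.40118485] 0.010827477892729698
tcp in deck [ 0.0128 -0.0012  0.0888]
block top: deck z 0.0972 tilt deg [-0.99  2.33] rect [12.8 -4.6] [103.1  60.3] 1.5 286
```

View pics/c15.png

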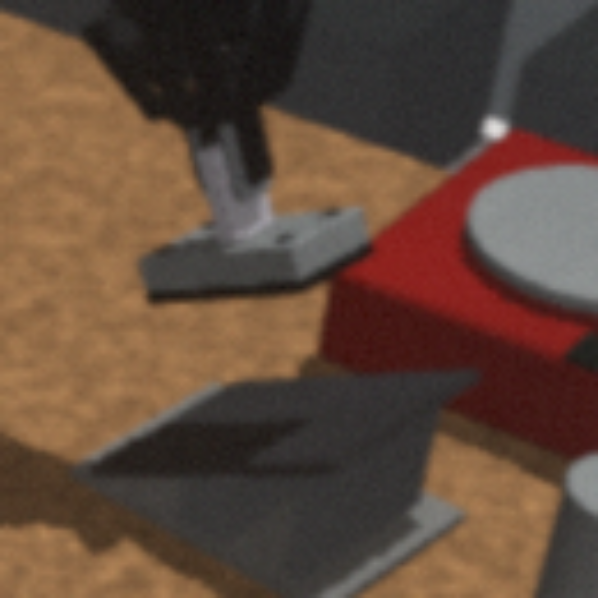

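The block sits on the reported tool axis (deck x 12.8 mm for both), so the tool offset is purely along the tool. I'll move to about 8 mm above the deck centre.

```bash
python3 - <<'E'
from h import *
p,R=ontodeck('steep',.010,h=.015); show(p,R)
E
```

```text
x 0.0014 y -0.0126 z 0.0639  w -0.22 0.15 0.11
```

{"fn": "play_rows", "kwargs": {"targets": [{"fingers": -1,"x": 0.001,"y": -0.004,"z": 0.01,"wx": -0.1,"wy": 0.1,"wz": 0},{"fingers": -1,"x": 0.001,"y": -0.009,"z": 0.025,"wx": -0.2,"wy": 0.1,"wz": 0},{"fingers": -1,"x": 0.001,"y": -0.0126,"z": 0.04,"wx": -0.2,"wy": 0.1,"wz": 0},{"fingers": -1,"x": 0.001,"y": -0.0126,"z": 0.052,"wx": -0.2,"wy": 0.1,"wz": 0},{"fingers": -1,"x": 0.001,"y": -0.0126,"z": 0.06,"wx": -0.2,"wy": 0.1,"wz": 0},{"fingers": -1,"x": 0.001,"y": -0.0126,"z": 0.064,"wx": -0.2,"wy": 0.1,"wz": 0},{"fingers": -1,"x": 0.001,"y": -0.0126,"z": 0.064,"wx": -0.2,"wy": 0.1,"wz": 0},{"fingers": -1,"x": 0.001,"y": -0.0126,"z": 0.064,"wx": -0.2,"wy": 0.1,"wz": 0}]}}

```text
time: 21.0
ee_pos: [0.5106, 0.3718, 0.0751]
tcp_rot: [151.8, -0.1, 82.7]
wrist_force: [0.7, -0.2, -8.3]
opening: 0.0112
```

```bash
python3 meas.py steep c16
```

```text
21.05 [0.51058824 0.37204247 0.07548018] [ 1.51800349e+02 -1.50545716e-01  8.27261643e+01] F [ 0.59768356 -0.8287226  -9.01645521] 0.010979085429214025
tcp in deck [0.003  0.0013 0.0273]
block top: deck z -0.0001 tilt deg [-0.09  0.11] rect [1.1 1.1] [165.4 120. ] 0.1 748
```

View pics/c16.png

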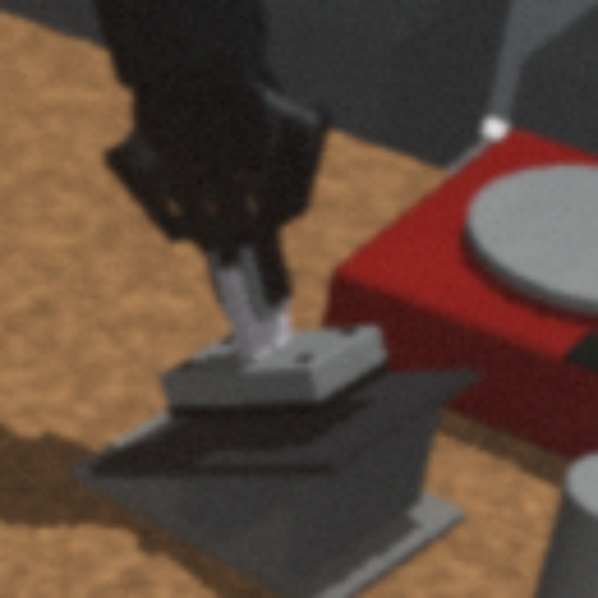

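Parallel to the deck and about 12 mm above it. I'll lower 9 mm, then creep down reading the force.

{"fn": "play_rows", "kwargs": {"targets": [{"fingers": -1,"x": 0.001,"y": -0.003,"z": 0.004,"wx": 0,"wy": 0,"wz": 0},{"fingers": -1,"x": 0.001,"y": -0.003,"z": 0.007,"wx": 0,"wy": 0,"wz": 0},{"fingers": -1,"x": 0.001,"y": -0.003,"z": 0.009,"wx": 0,"wy": 0,"wz": 0},{"fingers": -1,"x": 0.001,"y": -0.003,"z": 0.009,"wx": 0,"wy": 0,"wz": 0},{"fingers": -1,"x": 0.001,"y": -0.003,"z": 0.009,"wx": 0,"wy": 0,"wz": 0}]}}

```text
time: 21.47
ee_pos: [0.5118, 0.3727, 0.065]
tcp_rot: [151.9, -0.1, 82.8]
wrist_force: [0.0, 0.5, -8.7]
opening: 0.011
```

{"fn": "play_rows", "kwargs": {"targets": [{"fingers": -1,"x": 0,"y": 0,"z": 0.001,"wx": 0,"wy": 0,"wz": 0},{"fingers": -1,"x": 0,"y": 0,"z": 0.001,"wx": 0,"wy": 0,"wz": 0}]}}

```text
time: 21.63
ee_pos: [0.5124, 0.3727, 0.0643]
tcp_rot: [151.8, -0.1, 82.8]
wrist_force: [0.4, -0.2, -9.0]
opening: 0.0109
```

{"fn": "play_rows", "kwargs": {"targets": [{"fingers": -1,"x": 0,"y": 0,"z": 0.001,"wx": 0,"wy": 0,"wz": 0},{"fingers": -1,"x": 0,"y": 0,"z": 0.001,"wx": 0,"wy": 0,"wz": 0}]}}

```text
time: 21.8
ee_pos: [0.5128, 0.3726, 0.0633]
tcp_rot: [151.8, -0.1, 82.7]
wrist_force: [0.5, -0.9, -9.4]
opening: 0.0109
```

```bash
python3 meas.py steep c17
```

```text
21.85 [0.51284101 0.37256461 0.06340497] [ 1.51841623e+02 -9.51354738e-02  8.27468384e+01] F [ 5.89706162e-01  7.45977751e-03 -8.41394404e+00] 0.010878091135157171
tcp in deck [-0.0008  0.0021  0.0156]
block top: deck z 0.0001 tilt deg [-0.03  0.06] rect [-1.2  1.2] [167.4 118.1] 0.0 567
```

View pics/c17.png

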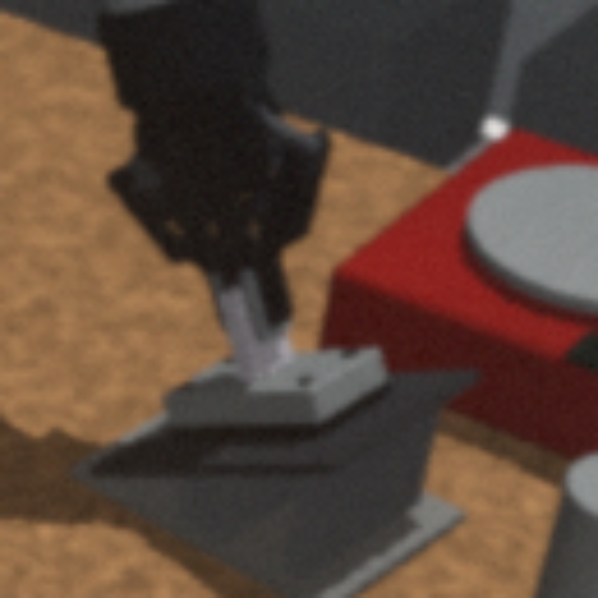

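{"fn": "play_rows", "kwargs": {"targets": [{"fingers": -1,"x": 0,"y": 0,"z": 0.001,"wx": 0,"wy": 0,"wz": 0},{"fingers": -1,"x": 0,"y": 0,"z": 0.001,"wx": 0,"wy": 0,"wz": 0}]}}

```text
time: 22.02
ee_pos: [0.5133, 0.3725, 0.0624]
tcp_rot: [151.8, -0.1, 82.7]
wrist_force: [0.8, 0.1, -7.9]
opening: 0.0109
```

{"fn": "play_rows", "kwargs": {"targets": [{"fingers": -1,"x": 0,"y": 0,"z": 0.001,"wx": 0,"wy": 0,"wz": 0},{"fingers": -1,"x": 0,"y": 0,"z": 0.001,"wx": 0,"wy": 0,"wz": 0}]}}

```text
time: 22.18
ee_pos: [0.5135, 0.3726, 0.0621]
tcp_rot: [151.8, -0.1, 82.8]
wrist_force: [-6.5, -1.5, -3.8]
opening: 0.0113
```

{"fn": "play_rows", "kwargs": {"targets": [{"fingers": -1,"x": 0,"y": 0,"z": 0.001,"wx": 0,"wy": 0,"wz": 0},{"fingers": -1,"x": 0,"y": 0,"z": 0.001,"wx": 0,"wy": 0,"wz": 0}]}}

```text
time: 22.35
ee_pos: [0.5135, 0.3726, 0.0621]
tcp_rot: [151.9, -0.1, 82.8]
wrist_force: [-14.9, -3.9, 4.4]
opening: 0.011
```

Contact with the deck at about 18 N normal. I'll relax 1 mm, then open gently.

{"fn": "play_rows", "kwargs": {"targets": [{"fingers": -1,"x": 0,"y": 0,"z": -0.001,"wx": 0,"wy": 0,"wz": 0},{"fingers": -1,"x": 0,"y": 0,"z": -0.001,"wx": 0,"wy": 0,"wz": 0},{"fingers": -0.7,"x": 0,"y": 0,"z": -0.001,"wx": 0,"wy": 0,"wz": 0},{"fingers": -0.6,"x": 0,"y": 0,"z": -0.001,"wx": 0,"wy": 0,"wz": 0},{"fingers": -0.45,"x": 0,"y": 0,"z": -0.001,"wx": 0,"wy": 0,"wz": 0},{"fingers": -0.3,"x": 0,"y": 0,"z": -0.001,"wx": 0,"wy": 0,"wz": 0},{"fingers": -0.2,"x": 0,"y": 0,"z": -0.001,"wx": 0,"wy": 0,"wz": 0},{"fingers": -0.2,"x": 0,"y": 0,"z": -0.001,"wx": 0,"wy": 0,"wz": 0}]}}

```text
time: 23.02
ee_pos: [0.5141, 0.3726, 0.0622]
tcp_rot: [151.8, -0.1, 82.7]
wrist_force: [0.2, 0.3, 0.9]
opening: 0.0343
```

```bash
python3 meas.py steep c18; python3 meas.py steep c18
```

```text
23.0667 [0.51402087 0.37256494 0.06203258] [ 1.51808813e+02 -1.20936628e-01  8.27385918e+01] F [-1.21085028  0.19128728 -0.03638292] 0.034015362641263404
tcp in deck [-0.0004  0.0022  0.0138]
block top: deck z 0.0001 tilt deg [-0.2   0.09] rect [-0.   1.9] [165.4 119. ] 0.0 569
23.1167 [0.51392152 0.3725191  0.06184645] [ 1.51821644e+02 -1.07939795e-01  8.27418073e+01] F [-0.36796131 -0.05562661  0.70063198] 0.034241795776991046
tcp in deck [-0.0005  0.0022  0.0137]
block top: deck z 0.0001 tilt deg [-0.14 -0.06] rect [0.4 1.5] [118.4 164.3] 89.9 561
```

View pics/c18.png

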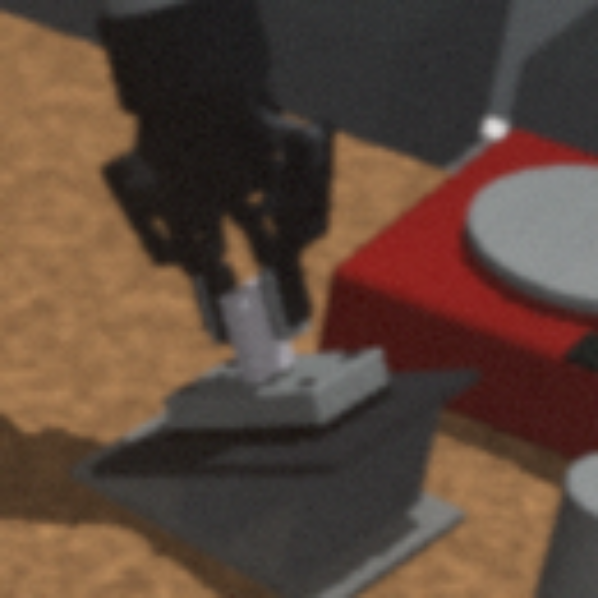

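c is released and staying put on the steep ramp. Withdrawing along the tool axis.

{"fn": "play_rows", "kwargs": {"targets": [{"fingers": -0.2,"x": 0,"y": 0,"z": -0.01,"wx": 0,"wy": 0,"wz": 0},{"fingers": -0.2,"x": 0,"y": 0,"z": -0.03,"wx": 0,"wy": 0,"wz": 0},{"fingers": -0.2,"x": 0,"y": 0,"z": -0.06,"wx": 0,"wy": 0,"wz": 0},{"fingers": -0.2,"x": 0,"y": 0,"z": -0.09,"wx": 0,"wy": 0,"wz": 0},{"fingers": -0.2,"x": 0,"y": 0,"z": -0.1,"wx": 0,"wy": 0,"wz": 0},{"fingers": -0.2,"x": 0,"y": 0,"z": -0.1,"wx": 0,"wy": 0,"wz": 0}]}}

```text
time: 23.62
ee_pos: [0.467, 0.3798, 0.1539]
tcp_rot: [151.7, -0.4, 82.8]
wrist_force: [-0.1, 0.1, 0.5]
opening: 0.0342
```

```bash
python3 - <<'E'
from h import *
im,d=bot.camera('top'); W=cloud('top',d)
im2,d2=bot.camera('scene'); cv2.imwrite('pics/s19.png',im2)
c=decks['steep'][0]; D=(W-c)@deckR('steep').as_matrix()
m=(d>0)&(abs(D[...,0])<.08)&(abs(D[...,1])<.06)&(abs(D[...,2]-.024)<.006); q=D[m]; 
if len(q)>20: print('c on deck',cv2.minAreaRect((q[:,:2]*1000).astype(np.float32)),q[:,2].mean(),len(q))
print('b',sledpos(W,d>0,(.601,-.022)))
o=bot.get_obs(); print(o['time'],o['ee_pos'])
show((.6005,-.0213,.14),down(88.7))
E
```

```text
c on deck ((1.6173820495605469, 0.7573471069335938), (101.79884338378906, 57.848777770996094), 0.02525985613465309) 0.023882089321064327 723
b (((600.6359252929688, -21.688865661621094), (55.3595085144043, 102.5772933959961), 88.90545654296875), 677)
23.7167 [0.46689895 0.37846748 0.14961379]
x -0.3798 y 0.1569 z 0.0941  w 28.15 1.35 -5.83
```

View pics/s19.png

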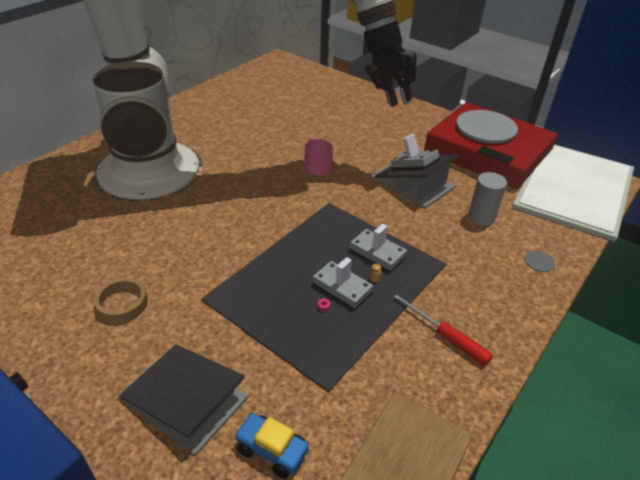

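c lies on the steep deck at (+1.6, +0.8) mm, flat. Everything else is in place. Now to b.

{"fn": "play_rows", "kwargs": {"targets": [{"fingers": -0.29,"x": -0.01,"y": 0.004,"z": 0.002,"wx": 0.7,"wy": 0,"wz": -0.1},{"fingers": -0.29,"x": -0.035,"y": 0.014,"z": 0.009,"wx": 2.6,"wy": 0.1,"wz": -0.5},{"fingers": -0.29,"x": -0.07,"y": 0.029,"z": 0.017,"wx": 5.2,"wy": 0.25,"wz": -1.1},{"fingers": -0.29,"x": -0.105,"y": 0.043,"z": 0.026,"wx": 7.8,"wy": 0.4,"wz": -1.6},{"fingers": -0.29,"x": -0.14,"y": 0.058,"z": 0.035,"wx": 10.4,"wy": 0.5,"wz": -2.1},{"fingers": -0.29,"x": -0.175,"y": 0.072,"z": 0.043,"wx": 13,"wy": 0.6,"wz": -2.7},{"fingers": -0.29,"x": -0.21,"y": 0.087,"z": 0.052,"wx": 15.6,"wy": 0.75,"wz": -3.2},{"fingers": -0.29,"x": -0.245,"y": 0.101,"z": 0.061,"wx": 18.2,"wy": 0.9,"wz": -3.8},{"fingers": -0.29,"x": -0.28,"y": 0.116,"z": 0.069,"wx": 20.8,"wy": 1,"wz": -4.3},{"fingers": -0.29,"x": -0.315,"y": 0.13,"z": 0.078,"wx": 23.4,"wy": 1.1,"wz": -4.8},{"fingers": -0.29,"x": -0.35,"y": 0.145,"z": 0.087,"wx": 26,"wy": 1.25,"wz": -5.4},{"fingers": -0.29,"x": -0.372,"y": 0.154,"z": 0.092,"wx": 27.6,"wy": 1.3,"wz": -5.7},{"fingers": -0.29,"x": -0.38,"y": 0.157,"z": 0.094,"wx": 28.15,"wy": 1.35,"wz": -5.83},{"fingers": -0.29,"x": -0.38,"y": 0.157,"z": 0.094,"wx": 28.15,"wy": 1.35,"wz": -5.83},{"fingers": -0.29,"x": -0.38,"y": 0.157,"z": 0.094,"wx": 28.15,"wy": 1.35,"wz": -5.83}]}}

```text
time: 24.97
ee_pos: [0.5998, -0.0223, 0.139]
tcp_rot: [-179.9, -0.0, 88.6]
wrist_force: [-0.5, 0.0, -0.4]
opening: 0.0305
```

```bash
python3 - <<'E'
from h import *
bot.camera('scene');bot.camera('scene')
o=bot.get_obs(); print(o['time'],o['ee_pos'],o['tcp_rot'])
show((.6005,-.0213,.0170),down(88.8))
E
```

```text
25.0667 [ 0.59966485 -0.02088496  0.14011779] [-1.79976676e+02 -1.22565421e-02  8.87121089e+01]
x -0.0004 y 0.0009 z 0.1231  w -0.02 -0.01 -0.09
```

{"fn": "play_rows", "kwargs": {"targets": [{"fingers": -0.29,"x": 0,"y": 0.001,"z": 0.03,"wx": 0,"wy": 0,"wz": 0},{"fingers": -0.29,"x": 0,"y": 0.001,"z": 0.065,"wx": 0,"wy": 0,"wz": 0},{"fingers": -0.29,"x": 0,"y": 0.001,"z": 0.095,"wx": 0,"wy": 0,"wz": 0},{"fingers": -0.29,"x": 0,"y": 0.001,"z": 0.115,"wx": 0,"wy": 0,"wz": 0},{"fingers": -0.29,"x": 0,"y": 0.001,"z": 0.122,"wx": 0,"wy": 0,"wz": 0},{"fingers": -0.29,"x": 0,"y": 0.001,"z": 0.122,"wx": 0,"wy": 0,"wz": 0},{"fingers": -0.5,"x": 0,"y": 0.001,"z": 0.122,"wx": 0,"wy": 0,"wz": 0},{"fingers": -0.7,"x": 0,"y": 0.001,"z": 0.122,"wx": 0,"wy": 0,"wz": 0},{"fingers": -1,"x": 0,"y": 0.001,"z": 0.122,"wx": 0,"wy": 0,"wz": 0},{"fingers": -1,"x": 0,"y": 0.001,"z": 0.122,"wx": 0,"wy": 0,"wz": 0},{"fingers": -1,"x": 0,"y": 0.001,"z": 0.122,"wx": 0,"wy": 0,"wz": 0}], "grip_force": 60}}

```text
time: 25.98
ee_pos: [0.6019, -0.0213, 0.0207]
tcp_rot: [179.9, -0.0, 88.7]
wrist_force: [-4.2, 3.0, 7.4]
opening: 0.0111
```

```bash
python3 look.py c20 290 210
```

```text
[-4.38044374  2.69503684  7.05681388]
26.1333 [ 0.60195272 -0.02134391  0.02067738] [ 1.79877383e+02 -3.26235358e-02  8.86905316e+01] 0.011588922571964387
```

View pics/c20.png

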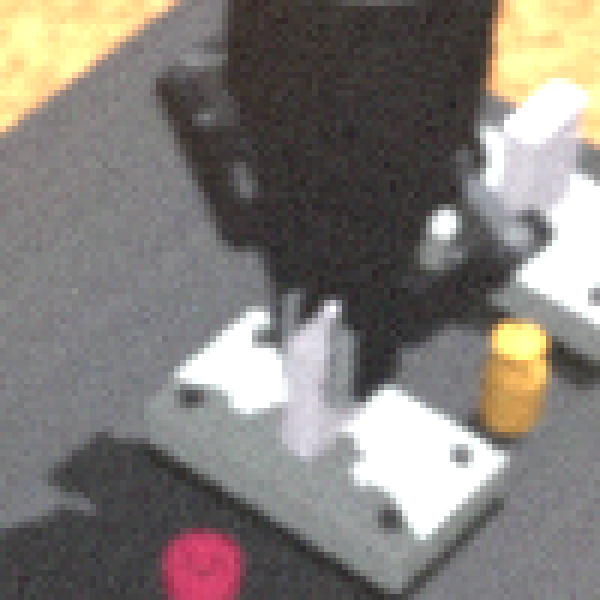

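b is gripped in the same way, with the weight at crop (515,380) clear of it. Lifting.

{"fn": "play_rows", "kwargs": {"targets": [{"fingers": -1,"x": 0,"y": 0,"z": -0.004,"wx": 0,"wy": 0,"wz": 0},{"fingers": -1,"x": 0,"y": 0,"z": -0.012,"wx": 0,"wy": 0,"wz": 0},{"fingers": -1,"x": 0,"y": 0,"z": -0.025,"wx": 0,"wy": 0,"wz": 0},{"fingers": -1,"x": 0,"y": 0,"z": -0.045,"wx": 0,"wy": 0,"wz": 0},{"fingers": -1,"x": 0,"y": 0,"z": -0.07,"wx": 0,"wy": 0,"wz": 0},{"fingers": -1,"x": 0,"y": 0,"z": -0.095,"wx": 0,"wy": 0,"wz": 0},{"fingers": -1,"x": 0,"y": 0,"z": -0.11,"wx": 0,"wy": 0,"wz": 0},{"fingers": -1,"x": 0,"y": 0,"z": -0.115,"wx": 0,"wy": 0,"wz": 0},{"fingers": -1,"x": 0,"y": 0,"z": -0.115,"wx": 0,"wy": 0,"wz": 0}]}}

```text
time: 26.88
ee_pos: [0.6021, -0.0219, 0.1354]
tcp_rot: [179.8, 0.0, 88.7]
wrist_force: [-0.5, 0.4, -9.8]
opening: 0.0109
```

```bash
python3 - <<'E'
from h import *
im,d=bot.camera('scene'); W=cloud('scene',d)
cv2.imwrite('pics/s21.png',im); o=bot.get_obs(); print(o['time'],o['ee_pos'],o['tcp_rot'],o['wrist_force'],o['opening'])
z0=o['ee_pos'][2]-.014
m=(d>0)&(abs(W[...,0]-.602)<.075)&(abs(W[...,1]+.022)<.05)&(abs(W[...,2]-z0-.024)<.012)
p=W[m]; A=np.c_[p[:,:2],np.ones(len(p))]; w=np.ones(len(p),bool)
for _ in range(6):
    k=np.linalg.lstsq(A[w],p[w,2],rcond=None)[0]; w=abs(p[:,2]-A@k)<.003
q=p[w]; print('block top z',q.mean(0),'slopes deg',np.degrees(k[:2]),w.sum(),cv2.minAreaRect((q[:,:2]*1000).astype(np.float32)))
p,R=ontodeck('gentle',.05,h=.015,ysled=-1.2,ytool=88.8); print(p,R.as_euler('xyz',degrees=True)); show(p,R)
E
```

```text
26.9333 [ 0.60149268 -0.02183265  0.13366327] [1.79976028e+02 1.24822841e-02 8.86677253e+01] [-0.24247789 -0.39128712 -8.80513017] 0.010840394669919066
block top z [ 0.60722342 -0.02918519  0.14397681] slopes deg [0.1362879  0.59898499] 1075 ((602.1357421875, -24.960405349731445), (59.25553512573242, 101.50782775878906), 89.21243286132812)
[ 0.5238677  -0.36415121  0.09563598] [164.5   0.   93.8]
x -0.3440 y -0.0697 z 0.0381  w -15.47 0.71 -5.10
```

View pics/s21.png

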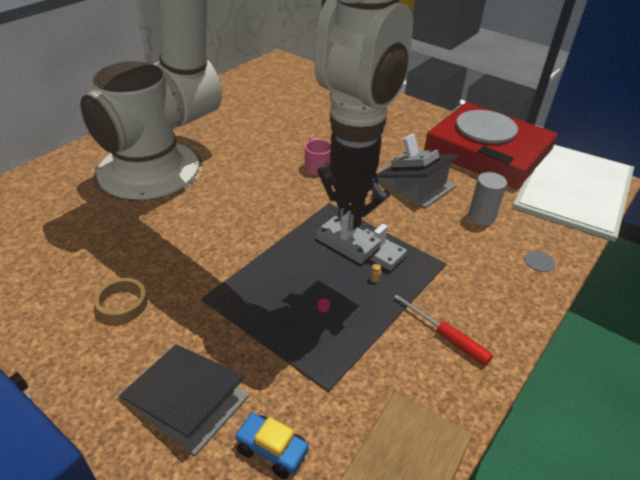

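The lift is level and c still stands on the steep ramp. Carrying b to the gentle ramp.

{"fn": "play_rows", "kwargs": {"targets": [{"fingers": -1,"x": -0.01,"y": -0.002,"z": 0,"wx": -0.4,"wy": 0,"wz": -0.1},{"fingers": -1,"x": -0.03,"y": -0.006,"z": 0,"wx": -1.3,"wy": 0.1,"wz": -0.4},{"fingers": -1,"x": -0.06,"y": -0.012,"z": 0,"wx": -2.7,"wy": 0.1,"wz": -0.9},{"fingers": -1,"x": -0.093,"y": -0.019,"z": 0,"wx": -4.2,"wy": 0.2,"wz": -1.4},{"fingers": -1,"x": -0.127,"y": -0.026,"z": 0,"wx": -5.7,"wy": 0.3,"wz": -1.9},{"fingers": -1,"x": -0.16,"y": -0.032,"z": 0,"wx": -7.2,"wy": 0.3,"wz": -2.4},{"fingers": -1,"x": -0.193,"y": -0.039,"z": 0,"wx": -8.7,"wy": 0.4,"wz": -2.9},{"fingers": -1,"x": -0.227,"y": -0.046,"z": 0,"wx": -10.2,"wy": 0.5,"wz": -3.4},{"fingers": -1,"x": -0.26,"y": -0.053,"z": 0,"wx": -11.7,"wy": 0.5,"wz": -3.9},{"fingers": -1,"x": -0.29,"y": -0.059,"z": 0,"wx": -13,"wy": 0.6,"wz": -4.3},{"fingers": -1,"x": -0.32,"y": -0.065,"z": 0.005,"wx": -14.4,"wy": 0.7,"wz": -4.7},{"fingers": -1,"x": -0.336,"y": -0.068,"z": 0.015,"wx": -15.2,"wy": 0.7,"wz": -5},{"fingers": -1,"x": -0.344,"y": -0.07,"z": 0.028,"wx": -15.5,"wy": 0.7,"wz": -5.1},{"fingers": -1,"x": -0.344,"y": -0.07,"z": 0.038,"wx": -15.5,"wy": 0.7,"wz": -5.1},{"fingers": -1,"x": -0.344,"y": -0.07,"z": 0.038,"wx": -15.5,"wy": 0.7,"wz": -5.1},{"fingers": -1,"x": -0.344,"y": -0.07,"z": 0.038,"wx": -15.5,"wy": 0.7,"wz": -5.1}]}}

```text
time: 28.27
ee_pos: [0.5223, -0.3631, 0.0936]
tcp_rot: [164.7, -0.1, 93.8]
wrist_force: [0.1, -0.4, -9.0]
opening: 0.0115
```

```bash
python3 meas.py gentle c22; python3 - <<'E'
from h import *
p,R=ontodeck('gentle',.010,h=.014,ysled=-1.2,ytool=88.8); show(p,R)
E
```

```text
28.3167 [ 0.52307539 -0.363304    0.0949847 ] [ 1.64561275e+02 -4.49213878e-02  9.38364288e+01] F [ 0.14343436 -0.56016112 -7.78137196] 0.011186718420548683
tcp in deck [-0.0009  0.0009  0.0646]
block top: deck z 0.0721 tilt deg [-0.47  0.23] rect [-1.3 -1.3] [ 57.5 102.3] 89.3 1311
x -0.0009 y 0.0009 z 0.0406  w -0.06 -0.05 0.02
```

View pics/c22.png

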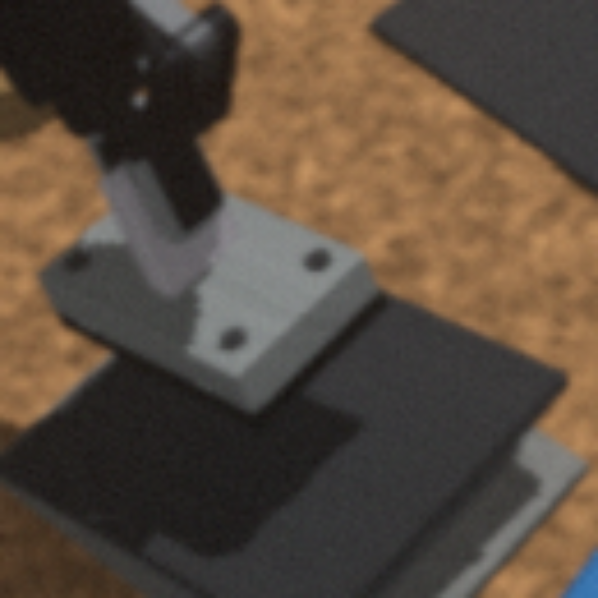

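Centred within 2 mm and parallel, with the underside about 48 mm above the deck. Lowering 43 mm, then creeping.

{"fn": "play_rows", "kwargs": {"targets": [{"fingers": -1,"x": 0,"y": 0,"z": 0.01,"wx": 0,"wy": 0,"wz": 0},{"fingers": -1,"x": 0,"y": 0,"z": 0.022,"wx": 0,"wy": 0,"wz": 0},{"fingers": -1,"x": 0,"y": 0,"z": 0.033,"wx": 0,"wy": 0,"wz": 0},{"fingers": -1,"x": 0,"y": 0,"z": 0.039,"wx": 0,"wy": 0,"wz": 0},{"fingers": -1,"x": 0,"y": 0,"z": 0.043,"wx": 0,"wy": 0,"wz": 0},{"fingers": -1,"x": 0,"y": 0,"z": 0.043,"wx": 0,"wy": 0,"wz": 0},{"fingers": -1,"x": 0,"y": 0,"z": 0.043,"wx": 0,"wy": 0,"wz": 0}]}}

```text
time: 28.9
ee_pos: [0.5348, -0.3631, 0.0538]
tcp_rot: [164.5, -0.0, 93.8]
wrist_force: [0.7, -0.7, -8.0]
opening: 0.011
```

{"fn": "play_rows", "kwargs": {"targets": [{"fingers": -1,"x": 0,"y": 0,"z": 0.001,"wx": 0,"wy": 0,"wz": 0},{"fingers": -1,"x": 0,"y": 0,"z": 0.002,"wx": 0,"wy": 0,"wz": 0},{"fingers": -1,"x": 0,"y": 0,"z": 0.002,"wx": 0,"wy": 0,"wz": 0}]}}

```text
time: 29.15
ee_pos: [0.5354, -0.3634, 0.0524]
tcp_rot: [164.5, 0.0, 93.8]
wrist_force: [-1.3, 0.2, -8.2]
opening: 0.011
```

{"fn": "play_rows", "kwargs": {"targets": [{"fingers": -1,"x": 0,"y": 0,"z": 0.001,"wx": 0,"wy": 0,"wz": 0},{"fingers": -1,"x": 0,"y": 0,"z": 0.002,"wx": 0,"wy": 0,"wz": 0},{"fingers": -1,"x": 0,"y": 0,"z": 0.002,"wx": 0,"wy": 0,"wz": 0}]}}

```text
time: 29.4
ee_pos: [0.5358, -0.3632, 0.05]
tcp_rot: [164.5, -0.0, 93.8]
wrist_force: [-0.2, -0.5, -8.1]
opening: 0.0109
```

```bash
python3 meas.py gentle c23
```

```text
29.45 [ 0.53577849 -0.36317904  0.05006057] [ 1.64507908e+02 -4.44795746e-03  9.38018858e+01] F [-0.12118407  0.09348746 -8.88770981] 0.01102180044755966
tcp in deck [-0.0007  0.0002  0.0179]
block top: deck z 0.0007 tilt deg [-0.04 -0.02] rect [-0.5 -0.2] [119.6 166.5] 89.8 3403
```

{"fn": "play_rows", "kwargs": {"targets": [{"fingers": -1,"x": 0,"y": 0,"z": 0.001,"wx": 0,"wy": 0,"wz": 0},{"fingers": -1,"x": 0,"y": 0,"z": 0.001,"wx": 0,"wy": 0,"wz": 0}]}}

```text
time: 29.62
ee_pos: [0.5361, -0.3632, 0.0491]
tcp_rot: [164.5, -0.0, 93.8]
wrist_force: [0.1, 0.6, -8.8]
opening: 0.0108
```

{"fn": "play_rows", "kwargs": {"targets": [{"fingers": -1,"x": 0,"y": 0,"z": 0.001,"wx": 0,"wy": 0,"wz": 0},{"fingers": -1,"x": 0,"y": 0,"z": 0.001,"wx": 0,"wy": 0,"wz": 0}]}}

```text
time: 29.78
ee_pos: [0.5365, -0.3632, 0.0484]
tcp_rot: [164.5, 0.0, 93.8]
wrist_force: [0.3, -0.8, -8.5]
opening: 0.0109
```

{"fn": "play_rows", "kwargs": {"targets": [{"fingers": -1,"x": 0,"y": 0,"z": 0.001,"wx": 0,"wy": 0,"wz": 0},{"fingers": -1,"x": 0,"y": 0,"z": 0.001,"wx": 0,"wy": 0,"wz": 0}]}}

```text
time: 29.95
ee_pos: [0.5366, -0.3633, 0.0483]
tcp_rot: [164.5, 0.0, 93.8]
wrist_force: [-5.7, 1.8, -0.9]
opening: 0.0109
```

Light contact (about 10 N). Releasing gently.

{"fn": "play_rows", "kwargs": {"targets": [{"fingers": -1,"x": 0,"y": 0,"z": 0,"wx": 0,"wy": 0,"wz": 0},{"fingers": -0.7,"x": 0,"y": 0,"z": 0,"wx": 0,"wy": 0,"wz": 0},{"fingers": -0.6,"x": 0,"y": 0,"z": 0,"wx": 0,"wy": 0,"wz": 0},{"fingers": -0.45,"x": 0,"y": 0,"z": 0,"wx": 0,"wy": 0,"wz": 0},{"fingers": -0.3,"x": 0,"y": 0,"z": 0,"wx": 0,"wy": 0,"wz": 0},{"fingers": -0.2,"x": 0,"y": 0,"z": 0,"wx": 0,"wy": 0,"wz": 0},{"fingers": -0.2,"x": 0,"y": 0,"z": 0,"wx": 0,"wy": 0,"wz": 0}]}}

```text
time: 30.53
ee_pos: [0.5369, -0.3633, 0.0477]
tcp_rot: [164.5, 0.0, 93.8]
wrist_force: [-0.1, 0.1, -1.7]
opening: 0.0341
```

```bash
python3 meas.py gentle c24
```

```text
30.5833 [ 0.53685781 -0.36323176  0.04754339] [1.64476655e+02 1.79376674e-02 9.38076699e+01] F [-0.35726818 -0.13758208  0.3965204 ] 0.033757601046566985
tcp in deck [-0.0003  0.0001  0.0152]
block top: deck z 0.0007 tilt deg [-0.03 -0.04] rect [-0.7  0. ] [119.9 167.6] 90.0 3359
```

View pics/c24.png

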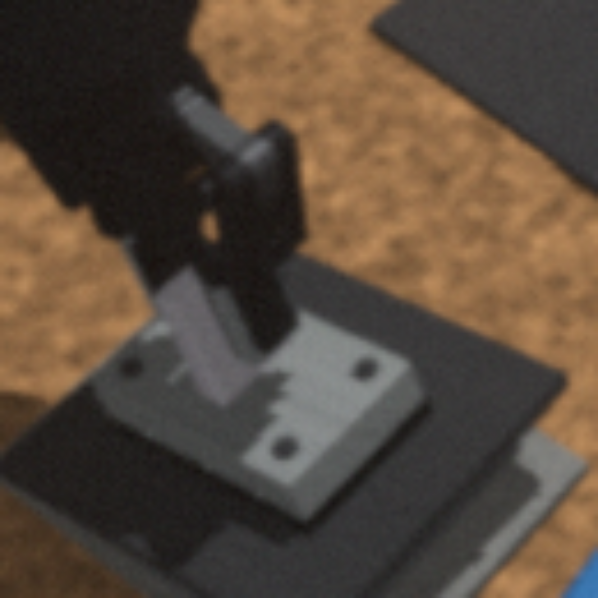

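b rests on the gentle deck and the fingers are open. Withdrawing along the tool axis, then a final check.

{"fn": "play_rows", "kwargs": {"targets": [{"fingers": -0.2,"x": 0,"y": 0,"z": -0.01,"wx": 0,"wy": 0,"wz": 0},{"fingers": -0.2,"x": 0,"y": 0,"z": -0.03,"wx": 0,"wy": 0,"wz": 0},{"fingers": -0.2,"x": 0,"y": 0,"z": -0.06,"wx": 0,"wy": 0,"wz": 0},{"fingers": -0.2,"x": 0,"y": 0,"z": -0.09,"wx": 0,"wy": 0,"wz": 0},{"fingers": -0.2,"x": 0,"y": -0.04,"z": -0.12,"wx": 0,"wy": 0,"wz": 0},{"fingers": -0.2,"x": 0,"y": -0.08,"z": -0.13,"wx": 0,"wy": 0,"wz": 0},{"fingers": -0.2,"x": 0,"y": -0.1,"z": -0.14,"wx": 0,"wy": 0,"wz": 0},{"fingers": -0.2,"x": 0,"y": -0.1,"z": -0.14,"wx": 0,"wy": 0,"wz": 0},{"fingers": -0.2,"x": 0,"y": -0.1,"z": -0.14,"wx": 0,"wy": 0,"wz": 0}]}}

```text
time: 31.33
ee_pos: [0.4023, -0.3727, 0.1572]
tcp_rot: [164.4, 0.1, 93.7]
wrist_force: [0.4, 0.5, -0.6]
opening: 0.0338
```

```bash
cat > fin.py <<'E'
from h import *
for n in('top','scene'):
    im,d=bot.camera(n); W=cloud(n,d); cv2.imwrite(f'pics/f_{n}.png',im)
    for k in decks:
        D=(W-decks[k][0])@deckR(k).as_matrix()
        m=(d>0)&(abs(D[...,0])<.08)&(abs(D[...,1])<.06)&(abs(D[...,2]-.024)<.006); q=D[m]
        if len(q)>20:
            kk=np.linalg.lstsq(np.c_[q[:,:2],np.ones(len(q))],q[:,2],rcond=None)[0]
            print(n,k,np.round(cv2.minAreaRect((q[:,:2]*1000).astype(np.float32))[0],1),q[:,2].mean().round(4),np.degrees(kk[:2]).round(1),len(q))
    print(n,'a',sledpos(W,d>0,(.6,.1)))
    f=np.load(n+'0.npz'); df=cv2.absdiff(im,f['im']).max(-1); cv2.imwrite(f'pics/df_{n}.png',df)
o=bot.get_obs(); print(o['time'],o['ee_pos'],o['wrist_force'],np.abs(o['qd']).max())
E
python3 fin.py; python3 fin.py
```

```text
top steep [1.2 1. ] 0.0238 [ 0.  -0.2] 723
top gentle [ 1.9 -0.2] 0.0244 [-0.1 -0.6] 767
top a (((598.1567993164062, 101.29590606689453), (55.440792083740234, 100.65283966064453), 89.48554992675781), 669)
scene steep [ 0.9 -2.1] 0.0233 [-0.9  2.7] 363
scene gentle [ 0.7 -2.3] 0.0244 [-0.7  1. ] 1447
scene a (((597.8203125, 98.60385131835938), (101.13733673095703, 60.11315155029297), 0.08808771520853043), 935)
31.4333 [ 0.4035552  -0.3722007   0.15597566] [ 0.29467546 -0.44436099  0.14979369] 1.0445578100196329
top steep [1.6 1. ] 0.0237 [ 0.1 -0.1] 717
top gentle [ 1.8 -0.5] 0.0245 [-0.   0.1] 765
top a (((598.28662109375, 101.54188537597656), (55.796844482421875, 100.38710021972656), 89.51864624023438), 666)
scene steep [ 1.3 -2.1] 0.0233 [-0.9  2.7] 358
scene gentle [ 0.2 -2.3] 0.0244 [-0.7  1.2] 1438
scene a (((597.8700561523438, 97.95008850097656), (59.41377258300781, 101.35958099365234), 88.66268920898438), 933)
31.5333 [ 0.40385253 -0.37179418  0.15528798] [ 0.93276212 -0.06292724  0.13483161] 0.3336374006543782
```

View pics/f_scene.png

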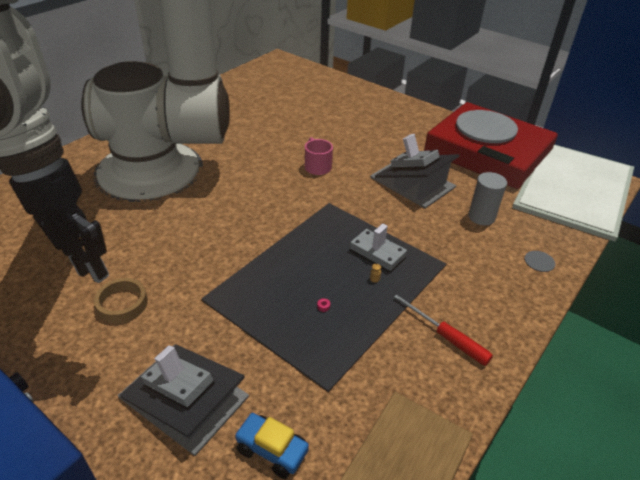

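View pics/f_top.png

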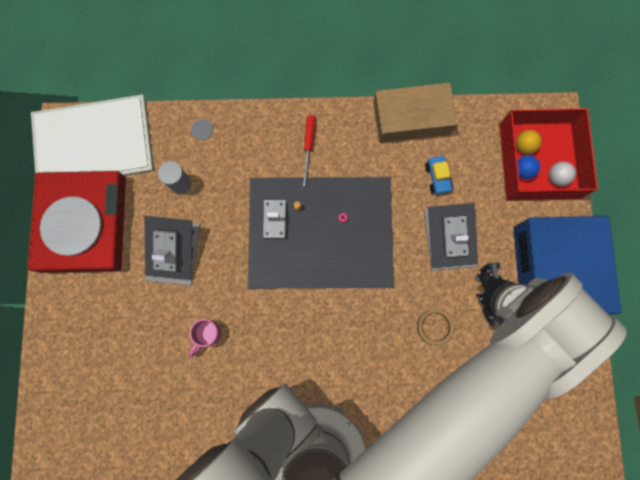

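Both pictures show c at mid steep ramp (top view (165,252)), b at mid gentle ramp (456,237) and a upright on the plate (275,219). The other objects appear unmoved and the gripper is clear. Handing in.

```bash
python3 -c "
from workcell import bot
print(bot.job_done()); print(bot.get_obs()['time'])"
```

```text
the job is handed in; nothing more can be done
None
the job is handed in; nothing more can be done
```

All three sleds were dragged, ranked and placed, and the job was handed in at about 31.5 s with no verdict reported.

| Sled (start position) | Dragged | Estimated μ | Left on |
|---|---|---|---|
| c, -y side | 67 mm | 0.69 | Steep ramp |
| b, middle | 61 mm | 0.44 | Gentle ramp |
| a, +y side | 63 mm | 0.22 | Plate |

The tool bore down by 2–8 N during the drags. I allowed for that by taking μ as Fx/(weight + Fz).

**Last checks:** by the top camera, both ramp sleds lie within 2 mm of the deck centres and sit flat. a stands flat on the plate, and repeat pictures showed nothing moving. The other objects look unmoved in the pictures, though I did not measure them against their start positions.

**What disagreed:**
- **Tool length:** the real fingertips sat about 30 mm above the reported TCP, although the interface text puts them 11 mm below it. I worked from camera heights and contact force instead.
- **Scene camera:** it gave y values 2–3 mm off the top camera's, and a noisy sideways tilt of 2.7° for the steep sled. The top camera showed 0.2° or less there.
- **Rejected call:** my first move was refused for missing row fields; nothing moved.

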